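# Nest the tapered cups by size and cover them

## Robot

A 6-joint arm with a two-finger parallel gripper is mounted at the origin on a cart in front of the work surface, level with it; the furniture and walls round the work are solid. World frame = base frame: x ahead of the robot, y to its left, z up, the work surface at z = 0. Lengths are in m, angles in degrees, forces in N, time in s.
With the tool pointing down it reaches from about 0.35 to 0.85 m from the base axis. Payload 8.1 kg.
Tool frame: the origin (TCP) lies on the centre line of the jaws, within the pads' length; the fingertips stand 14 mm ahead of it and the grasp point (between the pads) lies 5 mm behind it; z points along the fingers, y is the direction in which the jaws open and shut (so a half turn about z gives the same grasp; the last joint's range is limited). The gripper opens to 93 mm and grips with 3 to 60 N. Pads are 15 mm wide; open, the fingers measure 128 mm over their backs; the gripper's body (75 mm by 188 mm) begins 65 mm behind the grasp point.
Start: joints at [-81.612, 7.471, 85.268, -0, 87.261, -4.893], TCP at [0.138, -0.584, 0.233] pointing down, gripper open.
Joint ranges: [-169.43, 169.43], [-51.17, 129.36], [1.28, 143.12], [-76.62, 256.62], [0, 156.53], [-152.29, 152.29]. Speed limits (degrees/s): [136.94, 136.94, 159.86, 180, 180, 180].

## Interface

Orientations are given as a 3x3 rotation matrix whose columns are the frame's x, y, z axes.
In Python, from bench import r gives the robot as it stands. The module is installed in compiled form; this text tells all that it offers.
- The arm moves only by the shell command python3 -m crank 'ROWS' [FORCE]. ROWS is JSON, a list of rows, each a list of 7 numbers: the shift along the tool's x, y, z in mm, then the turn, a rotation vector about the tool's x, y, z in degrees, then the opening, from 0 (shut) to 1 (fully open). In form: [[tx, ty, tz, ax, ay, az, hand], ...]. A call has exactly 10 rows; each row is the pose to reach, as a shift and turn from the pose measured when the call began, along the tool's axes at that moment; what a row does not reach only later rows make up. A row lasts 1/10 s, in which the tool goes at most 50 mm and 8.59 degrees, less where a joint would pass 70% of its speed; a pose out of reach is approached as far as the arm can. A call with a gripper value outside its range is refused whole. The fingers move at their own pace and stop on an object; FORCE is the grip in N (left out, the last holds). Time passes only in rows, so rows that repeat a pose let the fingers close, or fill a call up. It gives the time, the measured TCP pose, the force and the opening at its end, in the units of the state.
- r.sense(): the state, without advancing time (a new reading comes with each control period).
- r.grab_frame(name): name is "scene" or "top"; returns (picture, depth): 420x560x3 uint8, red, green, blue; 420x560 float32, m along the optical axis (not along the pixel's ray), 0 where there is no reading.
- r.camera_params(name): a dict with "camera_matrix" (3x3 intrinsics, pixels), "k1" (the pictures are not rectified: a ray, as slopes to the right and down, at radius r is drawn at 1 + k1 r^2 times it, then the intrinsics apply), "eye" and "attitude" of the camera in the world. Camera axes: x right, y up, looking along -z (the intrinsics and any distortion apply to the point x, -y, -z); pixel columns grow to the right and rows downward; lengths in m; the calibration is good to about 2 mm. A picture is of the moment at which its call begins. camera_params takes no time and is no camera call.
- r.finish_job(): hands the job in, once; it reports no verdict.
The state is a dict: "t": time; "joint_pos": joint angles; "qd": joint speeds; "joint_efforts": joint torques, N m; "eef_pos": TCP position; "ee_rot": TCP orientation; "wrist_force": force on the tool from outside, world axes, zero at the start; "torque": the same for the moment, N m; "grip_width": finger opening in m.
Only numpy, scipy, OpenCV 4.12 (cv2) and the standard library are available. Lean on these libraries where they do the work, as an engineer would, in place of code of your own. Each camera call takes 0.05 s, during which the arm holds its last target.

## Task

Put the set of three tapered steel cups away on the grey stand that lies on the perforated drain tray: first seat the largest upright in the stand's round ring, then nest the middle one inside it, then the smallest inside that, and last put the steel lid on the smallest cup so that it sits fully home and level. Leave the low straight-sided steel pot and the glass beaker where they are.

Things in the scene. Friction and masses are not known exactly. Their poses are not given: they have to be found in the camera images.
- cup_large: The largest of three tapered open steel cups: round, 60 mm high, foot 48 mm across, widening to a straight collar 64 mm across on the top 22 mm; wall 4 mm, mouth 56 mm inside. Its floor is raised 30 mm above the underside, so a smaller cup nested in it has its underside 30 mm above this cup's and its collar clear of this rim. Origin: centre of the underside, z up.
- cup_medium: The middle one of three tapered open steel cups: round, 60 mm high, foot 39 mm across, widening to a straight collar 55 mm across on the top 22 mm; wall 4 mm, mouth 47 mm inside. Its floor is raised 30 mm above the underside, so a smaller cup nested in it has its underside 30 mm above this cup's and its collar clear of this rim. Origin: centre of the underside, z up.
- cup_small: The smallest of three tapered open steel cups: round, 60 mm high, foot 30 mm across, widening to a straight collar 46 mm across on the top 22 mm; wall 4 mm, mouth 38 mm inside. Its floor is raised 30 mm above the underside, so its mouth is 30 mm deep. Origin: centre of the underside, z up.
- lid: Round steel lid, 38 mm high, stands upright: tapered plug below (26 mm across at the underside, 32 mm at 10 mm up), flange 46 mm across from 10 to 14 mm, 12 mm neck, knob 18 mm across from 20 to 38 mm height to hold it by. The plug goes into the smallest cup's mouth, the flange rests on its rim (lid's underside 50 mm above the cup's). Origin: centre of the plug's underside, z up.
- straight_pot: Low straight-sided open steel pot without collar or taper, 60 mm outside diameter, 40 mm high; not part of the set, to be left alone. Origin: centre of the underside, z up.
- beaker: Small clear glass beaker with straight sides, 45 mm diameter, 58 mm high; not part of the set, to be left alone. Origin: centre of the underside, z up.
- stand: Grey plastic stand fixed on the drain tray: 116 mm square plate, 6 mm thick, with a raised round ring in its middle, top 18 mm above the stand's underside, bore 60 mm at the bottom flaring to 66 mm at the top. A cup in the ring stands on the plate, its underside 6 mm above this origin. Origin: centre of the plate's underside (6 mm above the bench), z up, x and y along the edges.
Things that resemble listed ones, but are neither listed nor needed, are in the scene too. What is shaped like the cup_small but pink or yellow is not meant. Leave any purple look-alike of the lid alone.

How it is judged (in metres and radians):
On the way, in this order (a step that is already met when the one before it is completed fails the run):
1. the largest cup stands upright in the stand's ring, let go (z of cup_large in the frame of stand between 0.003 and 0.01 m and horizontal distance between cup_large and stand below 0.01 m and angle between cup_large's own z axis and vertical below 0.12 rad and contact force between the fingers and cup_large below 0.05 N and linear speed of cup_large below 0.03 m/s), for 0.2 s.
2. the middle cup is nested fully in the largest, let go (z of cup_large in the frame of stand between 0.003 and 0.01 m and horizontal distance between cup_large and stand below 0.01 m and angle between each of cup_large, cup_medium's own z axis and vertical below 0.12 rad and z of cup_medium in the frame of cup_large between 0.026 and 0.034 m and horizontal distance between cup_medium and cup_large below 0.01 m and contact force between the fingers and cup_medium below 0.05 N and linear speed of cup_medium below 0.03 m/s), for 0.2 s.
3. the smallest cup is nested fully in the middle one, let go (z of cup_large in the frame of stand between 0.003 and 0.01 m and horizontal distance between cup_large and stand below 0.01 m and angle between each of cup_large, cup_medium, cup_small's own z axis and vertical below 0.12 rad and z of cup_medium in the frame of cup_large between 0.026 and 0.034 m and horizontal distance between cup_medium and cup_large below 0.01 m and z of cup_small in the frame of cup_medium between 0.026 and 0.034 m and horizontal distance between cup_small and cup_medium below 0.01 m and contact force between the fingers and cup_small below 0.05 N and linear speed of cup_small below 0.03 m/s), for 0.2 s.
4. the lid sits on the smallest cup, let go (z of cup_large in the frame of stand between 0.003 and 0.01 m and horizontal distance between cup_large and stand below 0.01 m and angle between each of cup_large, cup_medium, cup_small, lid's own z axis and vertical below 0.12 rad and z of cup_medium in the frame of cup_large between 0.026 and 0.034 m and horizontal distance between cup_medium and cup_large below 0.01 m and z of cup_small in the frame of cup_medium between 0.026 and 0.034 m and horizontal distance between cup_small and cup_medium below 0.01 m and z of lid in the frame of cup_small between 0.046 and 0.054 m and horizontal distance between lid and cup_small below 0.008 m and contact force between the fingers and lid below 0.05 N and linear speed of lid below 0.03 m/s), for 0.2 s.
At the end, for the whole second after the job is handed in: Large cup on the plate in the ring (10 mm), middle cup in it, small cup in that (undersides 30 mm apart +-4, centred to 10 mm), lid on the small cup (underside 50 mm above the cup's +-4, 8 mm); all upright to 0.12 rad, at rest, released; pot and beaker within 30 mm of their places (z of cup_large in the frame of stand between 0.003 and 0.01 m and horizontal distance between cup_large and stand below 0.01 m and angle between each of cup_large, cup_medium, cup_small, lid's own z axis and vertical below 0.12 rad and z of cup_medium in the frame of cup_large between 0.026 and 0.034 m and horizontal distance between cup_medium and cup_large below 0.01 m and z of cup_small in the frame of cup_medium between 0.026 and 0.034 m and horizontal distance between cup_small and cup_medium below 0.01 m and z of lid in the frame of cup_small between 0.046 and 0.054 m and horizontal distance between lid and cup_small below 0.008 m and linear speed of each of cup_large, cup_medium, cup_small, lid below 0.02 m/s and distance of each of straight_pot, beaker from where it was at the start of the episode below 0.03 m); the robot touches nothing.
It fails at once if the straight-sided pot is moved 30 mm or more from its place (distance of straight_pot from where it was at the start of the episode above 0.03 m).
It fails at once if the beaker is moved 30 mm or more from its place (distance of beaker from where it was at the start of the episode above 0.03 m).
It also fails if it takes over 128 s, if anything falls off the work surface, if the arm or the gripper's body presses on something with over 40 N, if the wrist force passes 120 N, or if a joint passes its speed limit or range.

## Working session

There is one attempt and no reset: what is moved stays moved. The work goes in short steps, Python scripts to look and compute and a shell command to move; the robot and the scene stay as the last step left them, time stands still between calls to the robot, and variables do not carry over. Pictures are saved under pics/ and viewed, and the job is handed in when it is done.

```bash
mkdir -p pics; python3 - <<'E'
from bench import r
import cv2,json
s=r.sense();print(s)
for n in("scene","top"):
    p,d=r.grab_frame(n);cv2.imwrite(f"pics/{n}0.png",p[:,:,::-1]);import numpy as np;np.save(f"pics/{n}0.npy",d);print(r.camera_params(n))
E
```

```text
{'t': 0.0, 'joint_pos': array([-8.16122169e+01,  7.51534651e+00,  8.53278712e+01,  2.80473999e-04,
        8.72615814e+01, -4.89380695e+00]), 'qd': array([-0.01015133, -0.01446875, -0.00969192,  0.17895723, -0.00837532,
        0.09322733]), 'joint_efforts': array([-8.54212904e-04, -5.59833956e+01, -4.91767001e+01,  7.68398121e-02,
        3.50223714e-02, -1.28027923e-04]), 'eef_pos': array([ 0.13777965, -0.58341598,  0.23159844]), 'ee_rot': array([[ 9.73252817e-01,  2.29736559e-01, -2.61975709e-04],
       [ 2.29736652e-01, -9.73251146e-01,  1.81023720e-03],
       [ 1.60909506e-04, -1.82200388e-03, -9.99998327e-01]]), 'wrist_force': array([-0.86884045, -0.33974127,  0.3131441 ]), 'torque': array([ 0.07135168, -0.04076607, -0.01740245]), 'grip_width': 0.09292713121213923}
{'camera_matrix': array([[413.08223535,   0.        , 281.44279622],
       [  0.        , 413.08223535, 209.07018872],
       [  0.        ,   0.        ,   1.        ]]), 'k1': -0.0285650517828306, 'eye': array([ 0.24648912, -0.45244689,  0.69949878]), 'attitude': array([[ 0.84701114,  0.39948919, -0.35068579],
       [-0.5315622 ,  0.64113365, -0.55352441],
       [ 0.00370944,  0.65525265,  0.75540069]])}
{'camera_matrix': array([[502.07702315,   0.        , 280.18098667],
       [  0.        , 502.07702315, 211.80898745],
       [  0.        ,   0.        ,   1.        ]]), 'k1': -0.12887113072269862, 'eye': array([0.46222724, 0.00417385, 1.35556671]), 'attitude': array([[ 7.75519914e-05,  9.96536232e-01, -8.31596810e-02],
       [-9.99881569e-01, -1.20252455e-03, -1.53427968e-02],
       [-1.53896545e-02,  8.31510222e-02,  9.96418118e-01]])}
```

View pics/scene0.png

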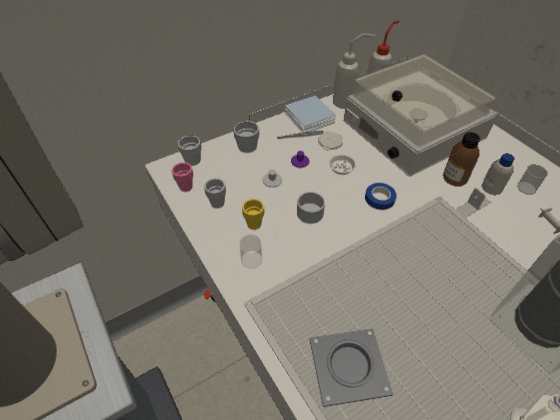

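View pics/top0.png

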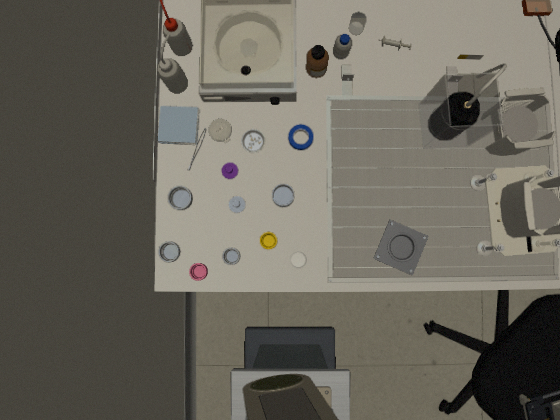

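```bash
cat > h.py <<'E'
import numpy as np,cv2
from bench import r
def ray(n,u,v):
    c=r.camera_params(n);K=c["camera_matrix"];d=np.array([c["k1"],0,0,0,0.])
    x,y=cv2.undistortPoints(np.array([[[u,v]]],float),K,d)[0,0]
    return c["eye"],c["attitude"]@np.array([x,-y,-1.])
def atz(n,u,v,z):
    e,d=ray(n,u,v);return e+d*(z-e[2])/d[2]
def pt(n,u,v,dep):
    e,d=ray(n,u,v);return e+d*dep
def crop(img,x0,y0,x1,y1,k,f):
    c=cv2.resize(img[y0:y1,x0:x1],None,fx=k,fy=k,interpolation=cv2.INTER_CUBIC)
    cv2.imwrite(f,c)
E
python3 - <<'E'
from h import *
p=cv2.imread("pics/top0.png")
crop(p,150,150,310,290,5,"pics/c1.png")
crop(p,340,200,460,290,6,"pics/c2.png")
q=cv2.imread("pics/scene0.png");crop(q,160,110,335,275,4.5,"pics/c3.png") if 0 else crop(q,160,110,335,275,4,"pics/c3.png") if 0 else cv2.imwrite("pics/c3.png",cv2.resize(q[110:275,160:340],None,fx=3.5,fy=3.5,interpolation=2))
E
```

```text
(no output)
```

View pics/c1.png

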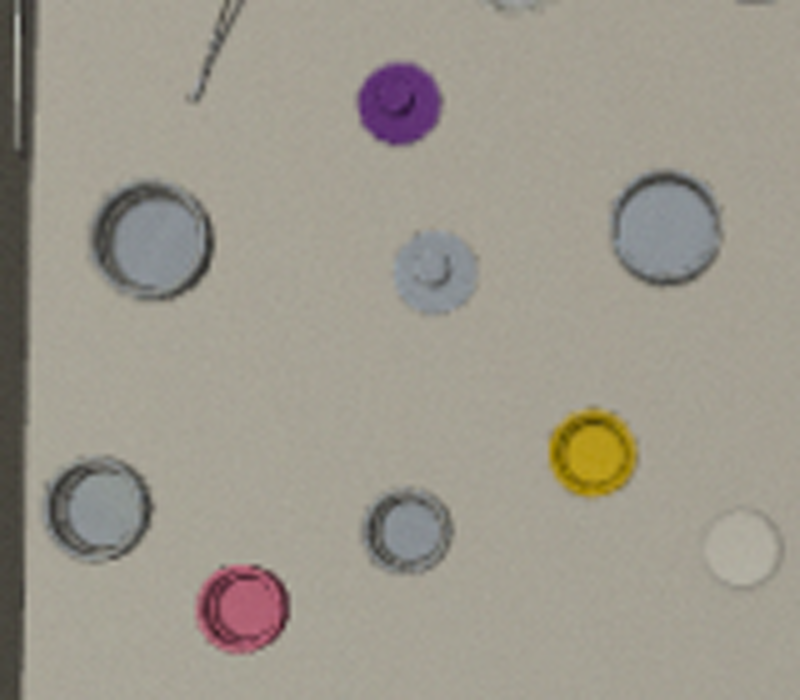

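View pics/c2.png

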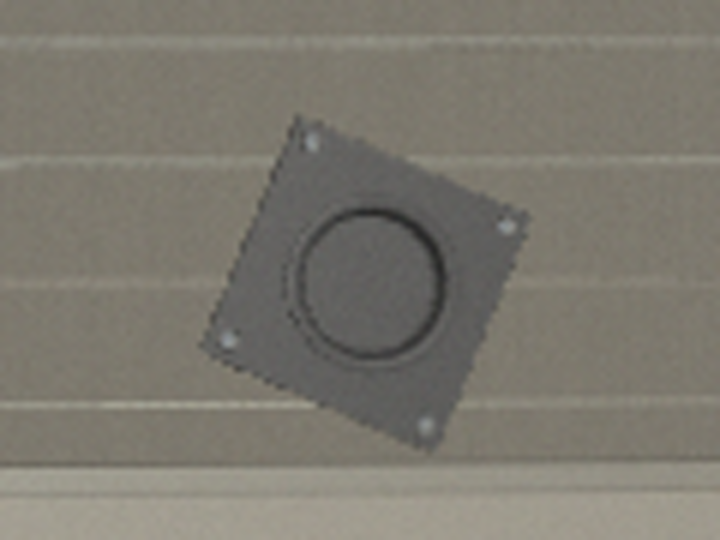

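View pics/c3.png

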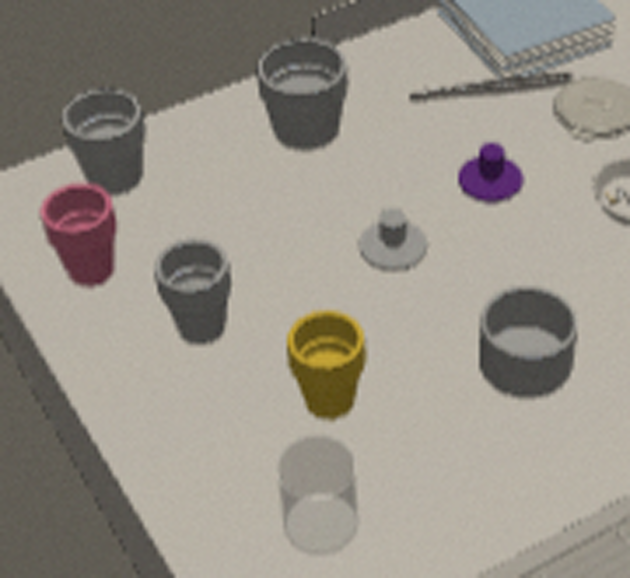

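```bash
cat >> h.py <<'E'
def cloud(n,d):
    c=r.camera_params(n);K=c["camera_matrix"];D=np.array([c["k1"],0,0,0,0.])
    v,u=np.nonzero(d>0)
    x=cv2.undistortPoints(np.stack([u,v],1).astype(float)[:,None],K,D)[:,0]
    P=np.stack([x[:,0],-x[:,1],-np.ones(len(x))],1)*d[v,u][:,None]
    return c["eye"]+P@c["attitude"].T
E
python3 - <<'E'
from h import *
def u(x,y,k,x0,y0): return (x+.5)/k-.5+x0,(y+.5)/k-.5+y0
it={"large":(153,239.5,5,150,150,.06),"med":(99,509,5,150,150,.06),"small":(408,531,5,150,150,.06),"lid":(435.5,272,5,150,150,.014),"stand":(365.8,281.5,6,340,200,.012),"ringbore":(371.5,283.5,6,340,200,.018),"pot":(666,229,5,150,150,.04),"beaker":(742,548,5,150,150,.058),"yellow":(593,453,5,150,150,.06),"pink":(244,609,5,150,150,.06),"purple":(400,103,5,150,150,.014)}
C={n:cloud(n,np.load(f"pics/{n}0.npy")) for n in("top","scene")}
for k,a in it.items():
    P=atz("top",*u(*a[:5]),a[5]);print(k,P.round(4),end=" ")
    for n in C:
        c=C[n];m=(np.hypot(*(c[:,:2]-P[:2]).T)<.045)&(c[:,2]>a[5]-.008)&(c[:,2]<a[5]+.03)
        if k=="lid": m&=c[:,2]<.03
        q=c[m]
        if len(q)>5:
            (x,y),rad=cv2.minEnclosingCircle(q[:,:2].astype(np.float32)); print(n,len(q),round(x,4),round(y,4),"r",round(rad,4),"zmax",q[:,2].max().round(4),end=" ")
    print()
co=[atz("top",*u(x,y,6,340,200),.012) for x,y in((297,113),(530,213),(434,453),(202,347))]
print([np.linalg.norm(co[i]-co[i-1]).round(4) for i in range(4)])
E
```

```text
large [0.6083 0.2859 0.06  ] top 140 0.6104 0.2896 r 0.0326 zmax 0.0657 scene 162 0.609 0.2893 r 0.0347 zmax 0.0612 
med [0.4674 0.3122 0.06  ] top 114 0.4676 0.3157 r 0.0273 zmax 0.066 scene 158 0.4678 0.3147 r 0.0298 zmax 0.0614 
small [0.4566 0.1505 0.06  ] top 92 0.4574 0.1522 r 0.0232 zmax 0.068 scene 152 0.457 0.1514 r 0.0241 zmax 0.061 
lid [0.5954 0.1419 0.014 ] top 201 0.5972 0.1396 r 0.0421 zmax 0.0289 scene 204 0.5935 0.1406 r 0.024 zmax 0.0298 
stand [ 0.4806 -0.298   0.012 ] top 875 0.4806 -0.298 r 0.0451 zmax 0.0338 scene 2257 0.4806 -0.298 r 0.0451 zmax 0.0264 
ringbore [ 0.4796 -0.2992  0.018 ] top 806 0.4797 -0.2992 r 0.045 zmax 0.0338 scene 2018 0.4796 -0.2992 r 0.0451 zmax 0.0264 
pot [0.6154 0.0175 0.04  ] top 93 0.6186 0.0173 r 0.0299 zmax 0.0489 scene 182 0.6189 0.0164 r 0.0315 zmax 0.0409 
beaker [ 0.448  -0.0218  0.058 ] top 56 0.4477 -0.0226 r 0.0225 zmax 0.0637 scene 132 0.4477 -0.0224 r 0.0233 zmax 0.0593 
yellow [0.4969 0.055  0.06  ] top 81 0.4975 0.0548 r 0.0228 zmax 0.067 scene 168 0.4966 0.0544 r 0.0239 zmax 0.0611 
pink [0.4161 0.2355 0.06  ] top 95 0.4167 0.2388 r 0.0238 zmax 0.0668 scene 149 0.4153 0.2366 r 0.0241 zmax 0.061 
purple [0.6875 0.162  0.014 ] top 243 0.6841 0.164 r 0.0411 zmax 0.0423 scene 223 0.6877 0.1594 r 0.0245 zmax 0.0382 
[np.float64(0.1134), np.float64(0.1144), np.float64(0.1162), np.float64(0.1143)]
```

```bash
cat >> h.py <<'E'
def go(x,y,z,yaw=None):
    """print shift/turn for TCP at x,y,z pointing down with jaw axis (tool y) at yaw deg world"""
    s=r.sense();R=s["ee_rot"];p=s["eef_pos"]
    cur=np.degrees(np.arctan2(R[1,1],R[0,1]))
    if yaw is None: yaw=cur
    d=(yaw-cur+90)%180-90+cur; a=np.radians(d)
    yv=np.array([np.cos(a),np.sin(a),0]);zv=np.array([0,0,-1.]);T=np.stack([np.cross(yv,zv),yv,zv],1)
    rv=np.degrees(cv2.Rodrigues(R.T@T)[0].ravel())
    print("t",round(s["t"],2),"pos",p.round(4),"F",s["wrist_force"].round(2),"w",round(s["grip_width"],4),"yaw",round(cur,1),"->",(R.T@(np.array([x,y,z])-p)*1000).round(1),rv.round(2))
E
python3 - <<'E'
from h import *
d=np.load("pics/scene0.npy");q=cv2.imread("pics/scene0.png")
C=cloud("scene",d)
b=C[(abs(C[:,0]-.5)<.05)&(abs(C[:,1]-.1)<.15)];print("bench z",np.median(b[:,2]))
T=cloud("top",np.load("pics/top0.npy"));b=T[(abs(T[:,0]-.52)<.03)&(abs(T[:,1]-.1)<.15)];print("bench z top",np.median(b[:,2]))
crop(q,295,315,405,415,6,"pics/c4.png")
crop(q,225,110,325,225,5,"pics/c5.png");crop(q,165,125,275,220,6,"pics/c6.png")
go(.609,.289,.12)
E
```

```text
bench z -0.0011050248991575362
bench z top 0.00112703272094139
t 0.1 pos [ 0.1378 -0.5835  0.2317] F [0.05 0.46 0.5 ] w 0.0931 yaw -76.7 -> [ 659.  -740.7  113. ] [-0.1  -0.01 -0.  ]
```

View pics/c4.png

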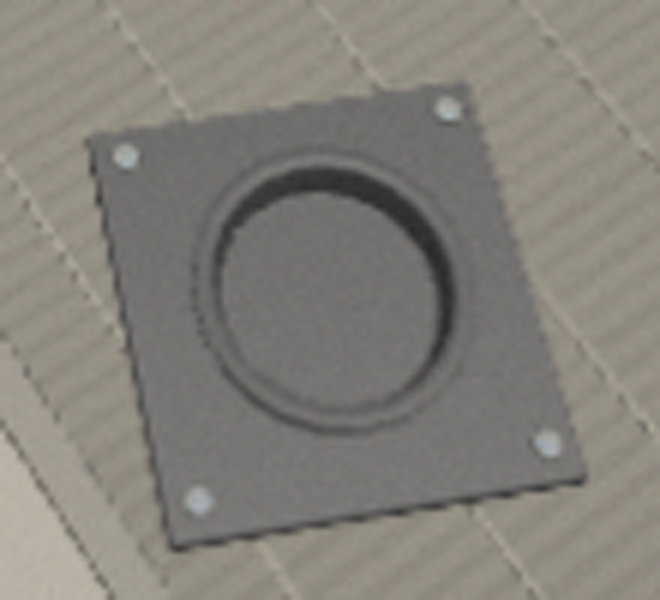

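View pics/c5.png

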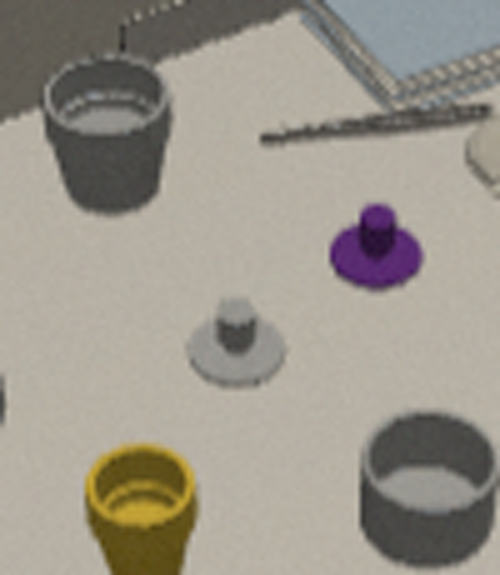

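View pics/c6.png

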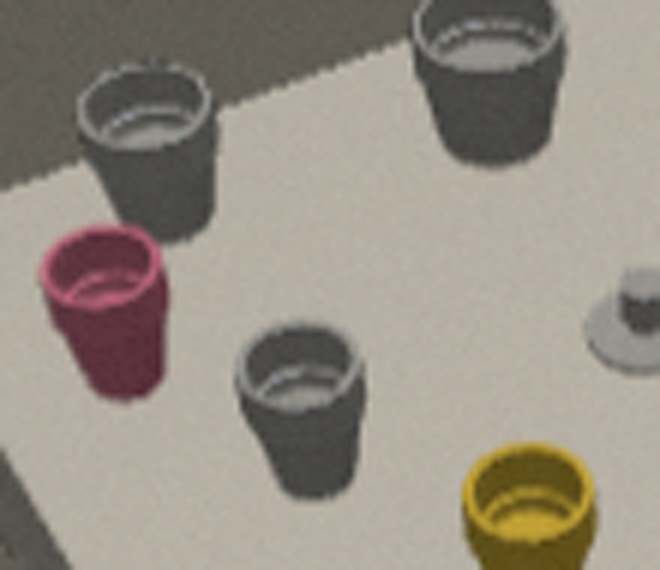

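```bash
python3 - <<'E'
from h import *
def u(x,y,k,x0,y0): return (x+.5)/k-.5+x0,(y+.5)/k-.5+y0
f=lambda L,z,*a:[atz("scene",*u(x,y,*a),z) for x,y in L]
co=f([(88,137),(467,85),(587,478),(172,547)],.012,6,295,315)
print([np.linalg.norm(co[i]-co[i-1]).round(4) for i in range(4)],np.mean(co,0))
print(np.mean(f([(125,157),(448,109),(548,442),(199,500)],.012,6,295,315),0))
print("large",f([(107,97)],.06,5,225,110),"knob",f([(238,309)],.038,5,225,110),"med",f([(146,106)],.06,6,165,125),"small",f([(300,366)],.06,6,165,125))
print("top bolts",np.mean([atz("top",*u(x,y,6,340,200),.012) for x,y in((312,142),(507,227),(427,426),(229,341))],0))
print("top knob",atz("top",*u(431,266,5,150,150),.038))
E
```

```text
[np.float64(0.1137), np.float64(0.1136), np.float64(0.1126), np.float64(0.113)] [ 0.47878847 -0.29964479  0.012     ]
[ 0.48038261 -0.29839725  0.012     ]
large [array([0.60813717, 0.28379137, 0.06      ])] knob [array([0.59655122, 0.1407722 , 0.038     ])] med [array([0.46815753, 0.31178284, 0.06      ])] small [array([0.45666478, 0.14914975, 0.06      ])]
top bolts [ 0.47955668 -0.29954016  0.012     ]
top knob [0.59623382 0.14182132 0.038     ]
```

```bash
python3 -c "
from h import *
go(.609,.287,.15)"
python3 -m crank '[[659,-738,82,-0.1,0,0,1],[659,-738,82,-0.1,0,0,1],[659,-738,82,-0.1,0,0,1],[659,-738,82,-0.1,0,0,1],[659,-738,82,-0.1,0,0,1],[659,-738,82,-0.1,0,0,1],[659,-738,82,-0.1,0,0,1],[659,-738,82,-0.1,0,0,1],[659,-738,82,-0.1,0,0,1],[659,-738,82,-0.1,0,0,1]]' 30
python3 -c "
from h import *
go(.609,.287,.15,-76.7)"
```

```text
t 0.1 pos [ 0.1378 -0.5835  0.2317] F [0.05 0.46 0.5 ] w 0.0931 yaw -76.7 -> [ 658.6 -738.8   83. ] [-0.1  -0.01 -0.  ]
t: 1.1
eef_pos: [0.3757, -0.1439, 0.1913]
ee_rot: [[0.973, 0.229, 0.001], [0.229, -0.973, -0.0], [0.0, 0.0, -1.0]]
wrist_force: [1.8, -0.9, 0.0]
grip_width: 0.0929
t 1.1 pos [ 0.3757 -0.1439  0.1913] F [ 1.83 -0.86  0.02] w 0.0929 yaw -76.7 -> [ 325.9 -365.9   41.3] [ 0.02 -0.03 -0.04]
```

```bash

python3 -m crank '[[326,-366,41,0,0,0,1],[326,-366,41,0,0,0,1],[326,-366,41,0,0,0,1],[326,-366,41,0,0,0,1],[326,-366,41,0,0,0,1],[326,-366,41,0,0,0,1],[326,-366,41,0,0,0,1],[326,-366,41,0,0,0,1],[326,-366,41,0,0,0,1],[326,-366,41,0,0,0,1]]'
python3 - <<'E'
from h import *
go(.609,.287,.05,-76.7)
p,d=r.grab_frame("scene");cv2.imwrite("pics/s1.png",cv2.resize(p[40:260,120:400,::-1],None,fx=2.7,fy=2.7))
E
```

```text
t: 2.1
eef_pos: [0.6093, 0.2894, 0.1492]
ee_rot: [[0.973, 0.23, -0.0], [0.23, -0.973, -0.001], [-0.001, 0.0, -1.0]]
wrist_force: [0.5, -0.4, 1.4]
grip_width: 0.0929
t 2.1 pos [0.6093 0.2894 0.1492] F [ 0.51 -0.41  1.37] w 0.0929 yaw -76.7 -> [-0.8  2.3 99.2] [0.02 0.03 0.  ]
```

View pics/s1.png

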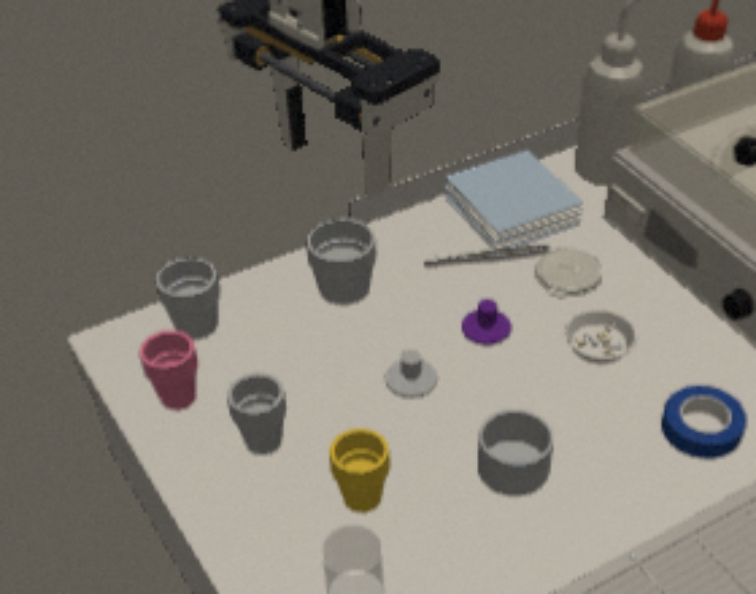

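```bash

python3 -m crank '[[-1,2,40,0,0,0,1],[-1,2,75,0,0,0,1],[-1,2,100,0,0,0,1],[-1,2,101,0,0,0,1],[-1,2,101,0,0,0,1],[-1,2,101,0,0,0,0.2],[-1,2,101,0,0,0,0.2],[-1,2,101,0,0,0,0.2],[-1,2,101,0,0,0,0.2],[-1,2,101,0,0,0,0.2]]' 30
python3 - <<'E'
from h import *
go(.609,.287,.2,-76.7)
E
```

```text
t: 3.15
eef_pos: [0.6101, 0.292, 0.0466]
ee_rot: [[0.973, 0.232, -0.0], [0.232, -0.973, 0.001], [-0.0, -0.001, -1.0]]
wrist_force: [0.4, -3.5, 6.2]
grip_width: 0.0638
t 3.15 pos [0.6101 0.292  0.0466] F [ 0.41 -3.5   6.15] w 0.0638 yaw -76.6 -> [  -2.2    4.4 -153.4] [-0.08  0.    0.11]
```

```bash

python3 -m crank '[[0,0,-10,0,0,0,0.2],[0,0,-30,0,0,0,0.2],[0,0,-60,0,0,0,0.2],[0,0,-95,0,0,0,0.2],[0,0,-130,0,0,0,0.2],[0,0,-150,0,0,0,0.2],[0,0,-150,0,0,0,0.2],[0,0,-150,0,0,0,0.2],[0,0,-150,0,0,0,0.2],[0,0,-150,0,0,0,0.2]]' 30
python3 - <<'E'
from h import *
go(.48,-.301,.17,-76.7)
p,d=r.grab_frame("scene");cv2.imwrite("pics/s2.png",cv2.resize(p[0:230,120:400,::-1],None,fx=2.7,fy=2.5))
E
```

```text
t: 4.15
eef_pos: [0.6089, 0.2914, 0.194]
ee_rot: [[0.973, 0.232, -0.004], [0.232, -0.973, -0.0], [-0.004, -0.001, -1.0]]
wrist_force: [-0.6, 0.3, -2.6]
grip_width: 0.0636
t 4.15 pos [0.6089 0.2914 0.194 ] F [-0.6   0.27 -2.63] w 0.0636 yaw -76.6 -> [-262.7  546.3   24.5] [-0.05  0.23  0.12]
```

View pics/s2.png

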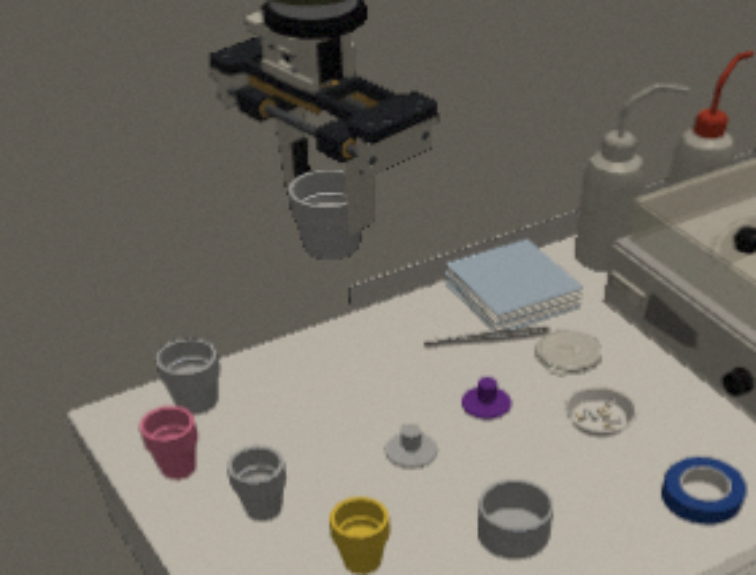

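```bash

python3 -m crank '[[-10,20,0,0,0,0,0.2],[-30,60,0,0,0,0,0.2],[-50,104,0,0,0,0,0.2],[-70,146,0,0,0,0,0.2],[-90,188,0,0,0,0,0.2],[-110,230,0,0,0,0,0.2],[-130,272,0,0,0,0,0.2],[-150,314,0,0,0,0,0.2],[-170,356,0,0,0,0,0.2],[-190,398,0,0,0,0,0.2]]' 30
python3 - <<'E'
from h import *
go(.48,-.301,.19,-76.7)
E
```

```text
t: 5.2
eef_pos: [0.5156, -0.1413, 0.194]
ee_rot: [[0.973, 0.232, -0.004], [0.232, -0.973, 0.001], [-0.004, -0.001, -1.0]]
wrist_force: [0.8, 0.3, -1.5]
grip_width: 0.0633
t 5.2 pos [ 0.5156 -0.1413  0.194 ] F [ 0.83  0.26 -1.53] w 0.0633 yaw -76.6 -> [-71.7 147.1   4. ] [-0.09  0.23  0.12]
```

```bash

python3 -m crank '[[-20,40,1,0,0,0,0.2],[-40,80,2,0,0.1,0,0.2],[-58,120,3,0,0.2,0,0.2],[-68,138,4,0,0.2,0,0.2],[-72,147,4,0,0.2,0,0.2],[-72,147,4,0,0.2,0,0.2],[-72,147,4,0,0.2,0,0.2],[-72,147,4,0,0.2,0,0.2],[-72,147,4,0,0.2,0,0.2],[-72,147,4,0,0.2,0,0.2]]' 30
python3 - <<'E'
from h import *
go(.48,-.301,.09,-76.7)
for n in("scene","top"):
    p,d=r.grab_frame(n);cv2.imwrite(f"pics/{n}2.png",p[:,:,::-1]);np.save(f"pics/{n}2.npy",d)
p=cv2.imread("pics/top2.png");crop(p,330,190,470,300,5,"pics/c7.png")
p=cv2.imread("pics/scene2.png");crop(p,250,220,450,420,3,"pics/c8.png")
E
```

```text
t: 6.2
eef_pos: [0.4801, -0.3002, 0.1902]
ee_rot: [[0.972, 0.233, -0.001], [0.233, -0.972, 0.001], [-0.0, -0.001, -1.0]]
wrist_force: [0.1, 0.6, -1.6]
grip_width: 0.0637
t 6.2 pos [ 0.4801 -0.3002  0.1902] F [ 0.12  0.64 -1.64] w 0.0637 yaw -76.5 -> [ -0.2   0.9 100.2] [-0.08  0.02  0.2 ]
```

View pics/c7.png

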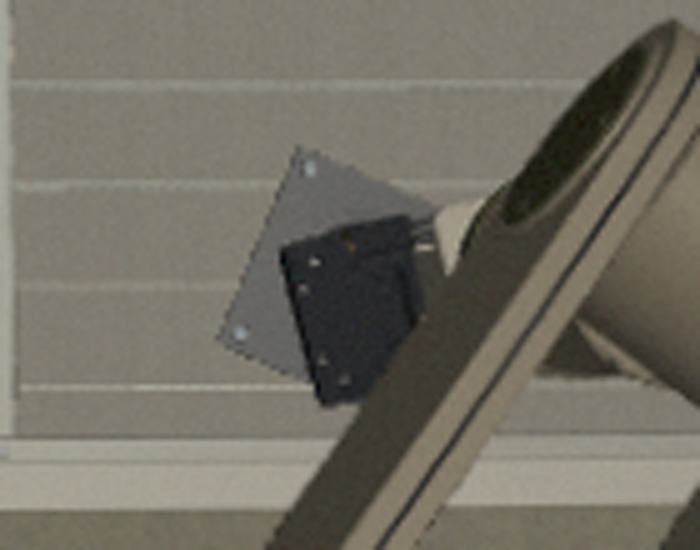

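View pics/c8.png

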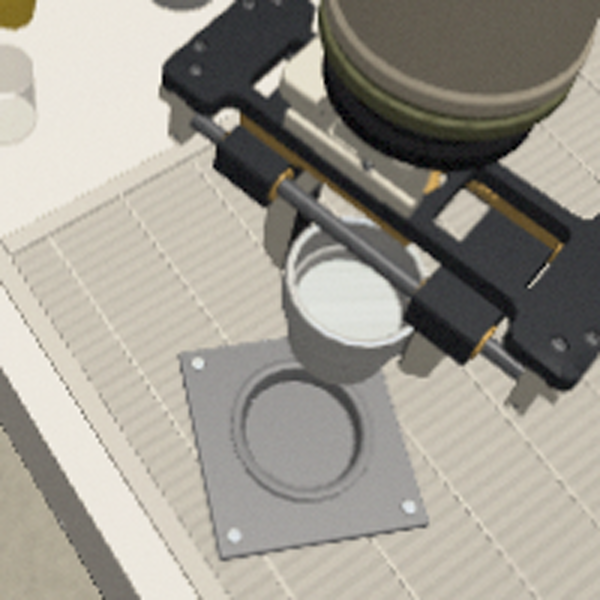

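```bash
python3 - <<'E'
from h import *
u=lambda x,y:((x+.5)/3-.5+250,(y+.5)/3-.5+220)
c=atz("scene",*u(354,288),.2036);print(c)
q=cloud("scene",np.load("pics/scene2.npy"));m=(np.hypot(q[:,0]-.48,q[:,1]+.3)<.04)&(abs(q[:,2]-.19)<.03);q=q[m]
print(len(q),np.percentile(q[:,2],[5,50,95]))
L=[(286,266),(300,238),(355,217),(424,290),(300,325),(360,351),(400,340)]
P=np.array([atz("scene",*u(*a),.2036) for a in L]);print(P.round(4))
A=np.c_[2*P[:,:2],np.ones(len(P))];s=np.linalg.lstsq(A,(P[:,:2]**2).sum(1),rcond=None)[0];print(s[:2],np.sqrt(s[2]+s[0]**2+s[1]**2))
E
```

```text
[ 0.47432104 -0.30422919  0.2036    ]
1879 [0.17106334 0.18174884 0.20392791]
[[ 0.4557 -0.2801  0.2036]
 [ 0.4695 -0.2726  0.2036]
 [ 0.4972 -0.2774  0.2036]
 [ 0.4995 -0.3212  0.2036]
 [ 0.4438 -0.3052  0.2036]
 [ 0.4579 -0.3278  0.2036]
 [ 0.4754 -0.3331  0.2036]]
[ 0.47595297 -0.30217603] 0.031115688665198007
```

```bash

python3 -m crank '[[2,0,20,0,0,0,0.2],[3,-1,50,0,0,0,0.2],[3,-1,80,0,0,0,0.2],[3,-1,100,0,0,0,0.2],[3,-1,112,0,0,0,0.2],[3,-1,119,0,0,0,0.2],[3,-1,124,0,0,0,0.2],[3,-1,128,0,0,0,0.2],[3,-1,129,0,0,0,0.2],[3,-1,129,0,0,0,0.2]]' 30
python3 - <<'E'
from h import *
go(.48,-.299,.0586,-76.5)
p,d=r.grab_frame("scene");crop(p[:,:,::-1],250,220,450,420,3,"pics/c9.png")
E
```

```text
t: 7.3
eef_pos: [0.4828, -0.299, 0.0617]
ee_rot: [[0.972, 0.233, -0.0], [0.233, -0.972, 0.001], [0.0, -0.001, -1.0]]
wrist_force: [-0.3, -0.4, -2.3]
grip_width: 0.0635
t 7.3 pos [ 0.4828 -0.299   0.0617] F [-0.28 -0.45 -2.27] w 0.0635 yaw -76.5 -> [-2.8 -0.6  3.1] [-0.04 -0.01 -0.03]
```

View pics/c9.png

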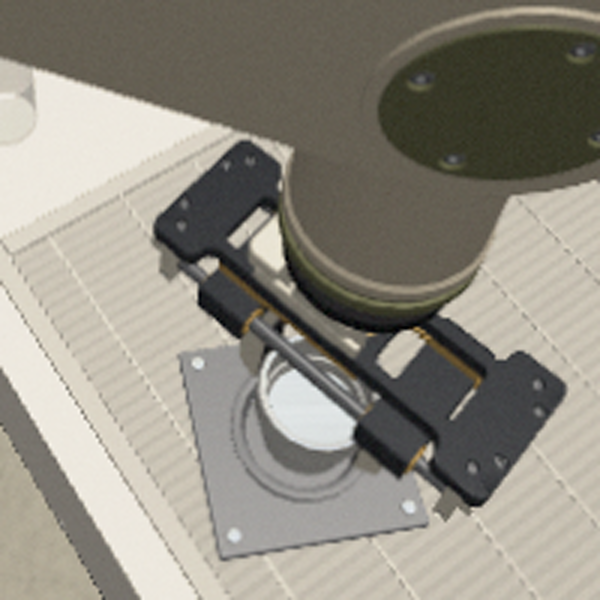

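```bash

python3 -m crank '[[0,0,1.5,0,0,0,0.2],[0,0,3,0,0,0,0.2],[0,0,3,0,0,0,0.2],[0,0,3,0,0,0,0.72],[0,0,3,0,0,0,0.75],[0,0,3,0,0,0,0.8],[0,0,3,0,0,0,0.85],[0,0,3,0,0,0,0.85],[0,0,-10,0,0,0,0.85],[0,0,-30,0,0,0,0.85]]' 30
python3 - <<'E'
from h import *
go(.4685,.315,.2,-76.5)
E
```

```text
t: 8.35
eef_pos: [0.4819, -0.2983, 0.0914]
ee_rot: [[0.973, 0.233, -0.002], [0.233, -0.973, 0.002], [-0.002, -0.003, -1.0]]
wrist_force: [-0.1, -1.2, 0.4]
grip_width: 0.079
t 8.35 pos [ 0.4819 -0.2983  0.0914] F [-0.06 -1.17  0.41] w 0.079 yaw -76.5 -> [ 129.6 -599.8 -107.1] [-0.17  0.1  -0.03]
```

```bash

python3 -m crank '[[0,0,-40,0,0,0,0.85],[0,-10,-80,0,0,0,0.85],[10,-40,-107,0,0,0,0.85],[20,-85,-107,0,0,0,0.85],[30,-130,-107,0,0,0,0.85],[40,-180,-107,0,0,0,0.85],[50,-230,-107,0,0,0,0.85],[60,-280,-107,0,0,0,0.85],[70,-325,-107,0,0,0,0.85],[80,-370,-107,0,0,0,0.85]]' 30
python3 - <<'E'
from h import *
go(.4685,.315,.15,-76.5)
p,d=r.grab_frame("scene");crop(p[:,:,::-1],290,300,410,420,5,"pics/c10.png");cv2.imwrite("pics/s3.png",p[:,:,::-1]);np.save("pics/s3.npy",d)
E
```

```text
t: 9.35
eef_pos: [0.4736, 0.082, 0.2008]
ee_rot: [[0.972, 0.233, -0.0], [0.233, -0.972, 0.003], [0.0, -0.003, -1.0]]
wrist_force: [0.1, -0.6, 0.4]
grip_width: 0.0791
t 9.35 pos [0.4736 0.082  0.2008] F [ 0.13 -0.61  0.44] w 0.0791 yaw -76.5 -> [  49.4 -227.6   51.4] [-0.15 -0.02 -0.02]
```

View pics/c10.png

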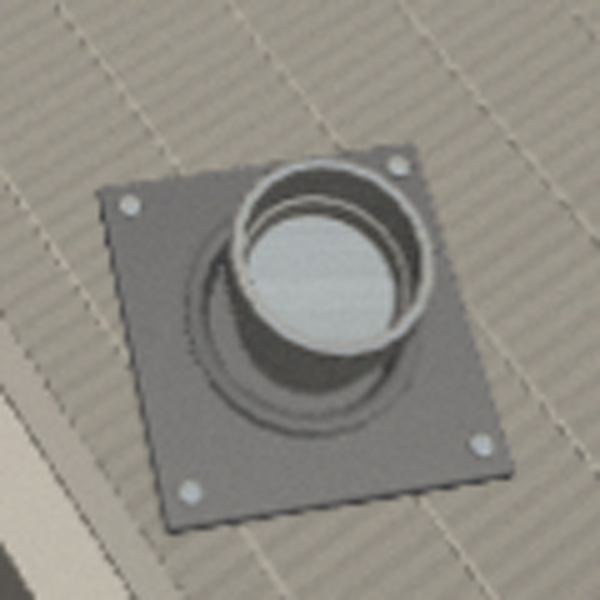

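```bash
python3 - <<'E'
from h import *
u=lambda x,y:((x+.5)/5-.5+290,(y+.5)/5-.5+300)
print(atz("scene",*u(333,257),.072))
B=[atz("scene",*u(*a),.012) for a in((130,206),(399,166),(482,445),(190,492))];print(np.mean(B,0))
q=cloud("scene",np.load("pics/s3.npy"));m=(np.hypot(q[:,0]-.48,q[:,1]+.3)<.045)&(q[:,2]>.066)&(q[:,2]<.09);q=q[m]
print(len(q),cv2.minEnclosingCircle(q[:,:2].astype(np.float32)),np.percentile(q[:,2],[5,50,95]))
E
python3 -m crank '[[10,-30,0,0,0,0,0.85],[20,-80,0,0,0,0,0.85],[30,-130,10,0,0,0,0.85],[40,-180,30,0,0,0,0.85],[47,-220,45,0,0,0,0.85],[49,-228,51,-0.1,0,0,0.85],[49,-228,51,-0.1,0,0,0.85],[49,-228,51,-0.1,0,0,0.85],[49,-228,51,-0.1,0,0,0.85],[49,-228,51,-0.1,0,0,0.85]]' 30
python3 - <<'E'
from h import *
go(.4685,.315,.048,-76.5)
E
```

```text
[ 0.4811399  -0.30168351  0.072     ]
[ 0.48034579 -0.29862719  0.012     ]
372 ((0.4822749197483063, -0.30066588521003723), 0.03274983540177345) [0.06698176 0.07068901 0.07263813]
t: 10.4
eef_pos: [0.4671, 0.3214, 0.152]
ee_rot: [[0.972, 0.236, 0.001], [0.236, -0.972, 0.005], [0.002, -0.005, -1.0]]
wrist_force: [0.0, -0.6, -0.4]
grip_width: 0.0788
t 10.4 pos [0.4671 0.3214 0.152 ] F [ 0.01 -0.62 -0.4 ] w 0.0788 yaw -76.4 -> [ -0.3   7.1 104. ] [-0.3  -0.11  0.15]
```

```bash

python3 -m crank '[[0,7,10,-0.2,0,0,0.85],[0,7,40,-0.3,0,0,0.85],[0,7,75,-0.3,0,0,0.85],[0,7,95,-0.3,0,0,0.85],[0,7,103,-0.3,0,0,0.85],[0,7,103,-0.3,0,0,0.2],[0,7,103,-0.3,0,0,0.2],[0,7,103,-0.3,0,0,0.2],[0,7,103,-0.3,0,0,0.2],[0,7,103,-0.3,0,0,0.2]]' 30
python3 - <<'E'
from h import *
go(.48,-.3,.2,-76.7)
E
```

```text
t: 11.4
eef_pos: [0.47, 0.3159, 0.0507]
ee_rot: [[0.972, 0.236, 0.005], [0.236, -0.972, 0.002], [0.005, -0.001, -1.0]]
wrist_force: [-0.3, 1.1, 6.7]
grip_width: 0.055
t 11.4 pos [0.47   0.3159 0.0507] F [-0.27  1.13  6.66] w 0.055 yaw -76.3 -> [-135.   600.8 -150.4] [-0.05 -0.28  0.35]
```

```bash

python3 -m crank '[[0,0,-10,0,0,0,0.2],[0,0,-35,0,0,0,0.2],[0,0,-70,0,0,0,0.2],[0,0,-110,0,-0.2,0.2,0.2],[-5,20,-140,0,-0.3,0.4,0.2],[-15,65,-150,0,-0.3,0.4,0.2],[-25,110,-150,0,-0.3,0.4,0.2],[-35,155,-150,0,-0.3,0.4,0.2],[-45,200,-150,0,-0.3,0.4,0.2],[-55,245,-150,0,-0.3,0.4,0.2]]' 30
python3 - <<'E'
from h import *
go(.48,-.3,.2,-76.7)
E
```

```text
t: 12.4
eef_pos: [0.4732, 0.0629, 0.2009]
ee_rot: [[0.973, 0.23, 0.0], [0.23, -0.973, 0.001], [0.0, -0.001, -1.0]]
wrist_force: [0.6, 0.3, -1.4]
grip_width: 0.055
t 12.4 pos [0.4732 0.0629 0.2009] F [ 0.63  0.34 -1.35] w 0.055 yaw -76.7 -> [-76.8 354.7   0.7] [-0.04 -0.02 -0.02]
```

```bash

python3 -m crank '[[-8,30,0,0,0,0,0.2],[-17,75,0,0,0,0,0.2],[-27,120,0,0,0,0,0.2],[-37,165,0,0,0,0,0.2],[-47,210,0,0,0,0,0.2],[-56,255,0,0,0,0,0.2],[-65,300,0,0,0,0,0.2],[-72,335,0,0,0,0,0.2],[-76,350,0,0,0,0,0.2],[-77,355,1,0,0,0,0.2]]' 30
python3 - <<'E'
from h import *
go(.481,-.3,.2,-76.7)
E
```

```text
t: 13.4
eef_pos: [0.4794, -0.3016, 0.1999]
ee_rot: [[0.974, 0.228, -0.0], [0.228, -0.974, 0.001], [0.0, -0.001, -1.0]]
wrist_force: [0.7, 0.5, -1.1]
grip_width: 0.055
t 13.4 pos [ 0.4794 -0.3016  0.1999] F [ 0.71  0.51 -1.08] w 0.055 yaw -76.8 -> [ 1.9 -1.2 -0.1] [-0.04 -0.01 -0.14]
```

```bash

python3 -m crank '[[0,0,1,0,0,0,0.2],[0,0,1,0,0,0,0.2],[0,0,1,0,0,0,0.2],[0,0,1,0,0,0,0.2],[0,0,1,0,0,0,0.2],[0,0,1,0,0,0,0.2],[0,0,1,0,0,0,0.2],[0,0,1,0,0,0,0.2],[0,0,1,0,0,0,0.2],[0,0,1,0,0,0,0.2]]' 30
python3 - <<'E'
from h import *
go(.481,-.3,.2,-76.7)
for n in("scene","top"):
    p,d=r.grab_frame(n);cv2.imwrite(f"pics/{n}4.png",p[:,:,::-1]);np.save(f"pics/{n}4.npy",d)
p=cv2.imread("pics/scene4.png");crop(p,250,220,450,420,3,"pics/c11.png")
E
```

```text
t: 14.4
eef_pos: [0.4794, -0.3017, 0.1989]
ee_rot: [[0.974, 0.228, -0.0], [0.228, -0.974, 0.001], [0.0, -0.001, -1.0]]
wrist_force: [-1.0, -0.0, -1.7]
grip_width: 0.0553
t 14.4 pos [ 0.4794 -0.3017  0.1989] F [-1.01 -0.05 -1.75] w 0.0553 yaw -76.8 -> [ 1.9 -1.2 -1.1] [-0.04 -0.01 -0.15]
```

View pics/c11.png

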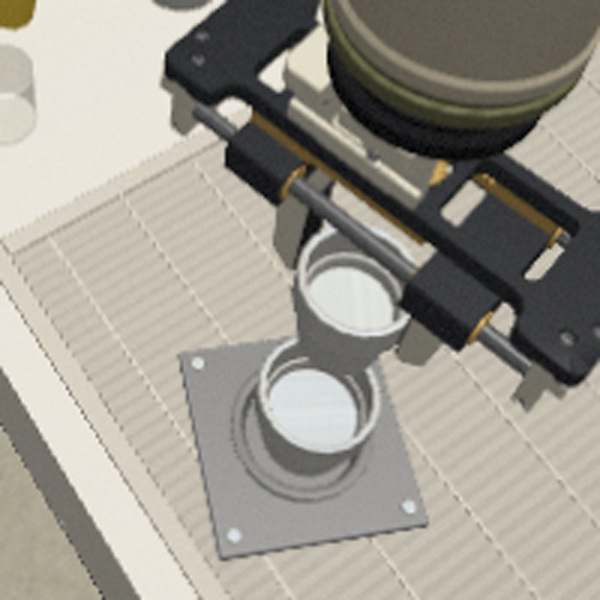

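```bash
cat >> h.py <<'E'
def fit(n,L,z,k,x0,y0):
    P=np.array([atz(n,(x+.5)/k-.5+x0,(y+.5)/k-.5+y0,z) for x,y in L]);A=np.c_[2*P[:,:2],np.ones(len(P))]
    s=np.linalg.lstsq(A,(P[:,:2]**2).sum(1),rcond=None)[0];print("centre",s[:2].round(4),"rad",np.sqrt(s[2]+s[0]**2+s[1]**2).round(4))
E
python3 - <<'E'
from h import *
p=cv2.imread("pics/scene4.png");crop(p,335,280,395,340,10,"pics/c12.png");crop(p,332,325,382,385,10,"pics/c13.png")
E
```

```text
(no output)
```

View pics/c12.png

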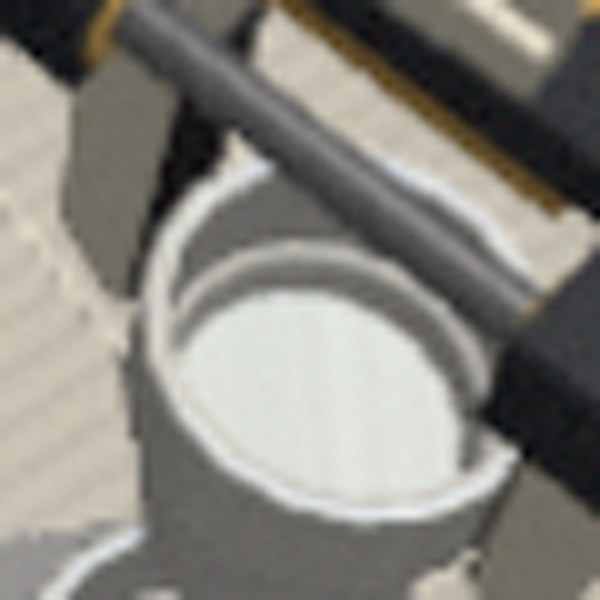

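View pics/c13.png

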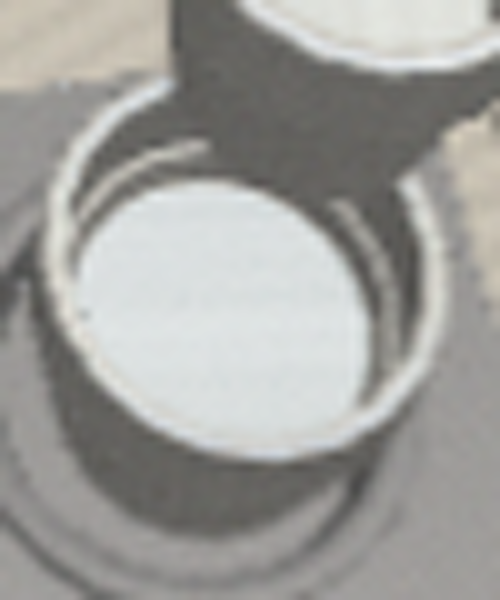

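```bash

python3 - <<'E'
from h import *
fit("scene",[(145,300),(185,205),(245,165),(460,195),(155,365),(220,455),(300,503),(385,520),(460,500),(515,460)],.2083,10,335,280)
fit("scene",[(42,230),(75,140),(165,82),(425,190),(448,280),(425,370),(350,445),(270,463),(180,440),(100,370),(60,310)],.072,10,332,325)
E
```

```text
centre [ 0.4771 -0.3032] rad 0.0261
centre [ 0.4818 -0.301 ] rad 0.0312
```

```bash

python3 -m crank '[[2,0,15,0,0,0,0.2],[3,-0.5,35,0,0,0,0.2],[3,-0.5,55,0,0,0,0.2],[3,-0.5,70,0,0,0,0.2],[3,-0.5,80,0,0,0,0.2],[3,-0.5,88,0,0,0,0.2],[3,-0.5,94,0,0,0,0.2],[3,-0.5,98,0,0,0,0.2],[3,-0.5,101,0,0,0,0.2],[3,-0.5,102,0,0,0,0.2]]' 30
python3 - <<'E'
from h import *
go(.4825,-.3005,.0927,-76.7)
p,d=r.grab_frame("scene");crop(p[:,:,::-1],290,280,410,400,5,"pics/c14.png")
E
```

```text
t: 15.5
eef_pos: [0.4823, -0.3005, 0.097]
ee_rot: [[0.974, 0.228, 0.0], [0.228, -0.974, 0.0], [0.0, -0.0, -1.0]]
wrist_force: [-0.2, 0.3, -1.0]
grip_width: 0.055
t 15.5 pos [ 0.4823 -0.3005  0.097 ] F [-0.21  0.27 -0.98] w 0.055 yaw -76.8 -> [0.2 0.  4.3] [-0.02 -0.02 -0.14]
```

View pics/c14.png

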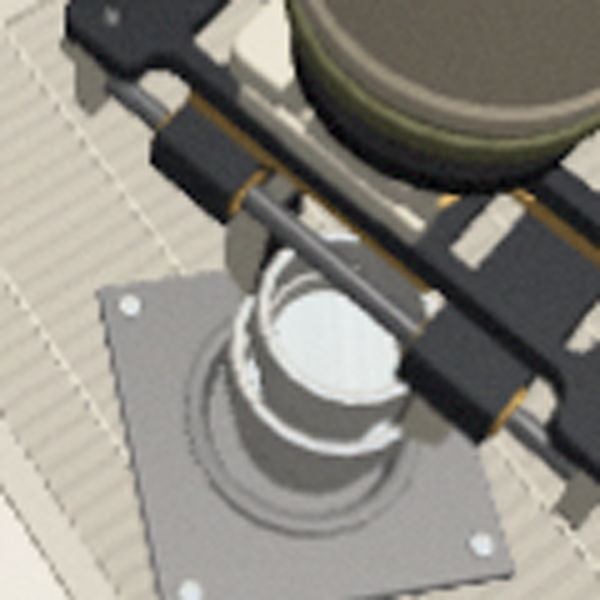

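```bash

python3 -m crank '[[0,0,1.5,0,0,0,0.2],[0,0,3,0,0,0,0.2],[0,0,4,0,0,0,0.2],[0,0,4,0,0,0,0.2],[0,0,4,0,0,0,0.64],[0,0,4,0,0,0,0.7],[0,0,4,0,0,0,0.75],[0,0,4,0,0,0,0.75],[0,0,-10,0,0,0,0.75],[0,0,-35,0,0,0,0.75]]' 30
python3 - <<'E'
from h import *
go(.4572,.1515,.2,-76.7)
E
```

```text
t: 16.55
eef_pos: [0.481, -0.2996, 0.1311]
ee_rot: [[0.974, 0.228, -0.003], [0.228, -0.974, 0.003], [-0.002, -0.004, -1.0]]
wrist_force: [-0.0, -1.1, -0.3]
grip_width: 0.0698
t 16.55 pos [ 0.481  -0.2996  0.1311] F [-0.05 -1.13 -0.27] w 0.0698 yaw -76.8 -> [  79.3 -444.9  -67.5] [-0.2   0.13 -0.14]
```

```bash

python3 -m crank '[[0,0,-30,0,0,0,0.75],[3,-15,-60,0,0,0,0.75],[10,-55,-68,0,0,0,0.7],[18,-100,-68,0,0,0,0.68],[27,-150,-68,0,0,0,0.68],[36,-200,-68,0,0,0,0.68],[45,-250,-68,0,0,0,0.68],[54,-300,-68,0,0,0,0.68],[63,-350,-68,0,0,0,0.68],[71,-395,-68,0,0,0,0.68]]' 30
python3 - <<'E'
from h import *
go(.4572,.1515,.12,-76.7)
p,d=r.grab_frame("scene");crop(p[:,:,::-1],290,280,410,400,5,"pics/c15.png")
E
```

```text
t: 17.55
eef_pos: [0.4603, 0.103, 0.2019]
ee_rot: [[0.974, 0.227, -0.001], [0.227, -0.974, 0.003], [-0.0, -0.003, -1.0]]
wrist_force: [1.7, 1.0, -0.3]
grip_width: 0.0632
t 17.55 pos [0.4603 0.103  0.2019] F [ 1.66  1.03 -0.26] w 0.0632 yaw -76.9 -> [  8.  -47.7  82.1] [-0.19  0.01 -0.16]
```

View pics/c15.png

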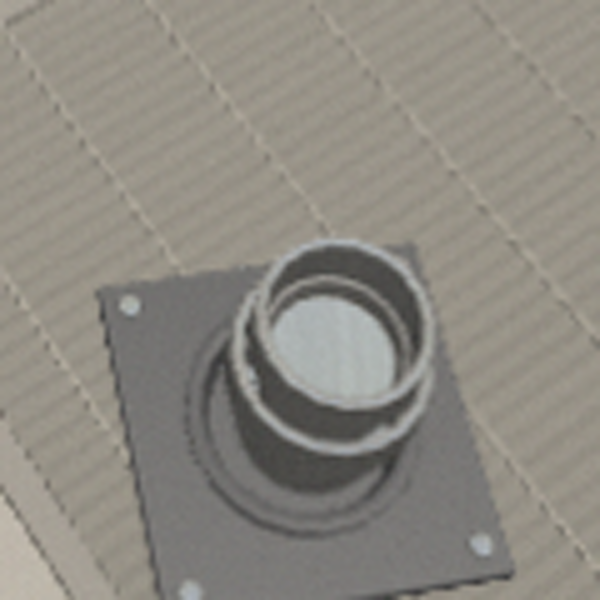

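```bash
python3 - <<'E'
from h import *
fit("scene",[(252,315),(290,257),(340,240),(395,258),(430,310),(433,350),(400,398),(350,408),(300,385),(262,345)],.102,5,290,280)
fit("scene",[(231,350),(240,315),(233,375),(250,405),(290,440),(340,455),(400,435),(432,395)],.072,5,290,280)
E
python3 -m crank '[[2,-15,0,0,0,0,0.68],[6,-35,10,-0.1,0,0,0.68],[8,-47,30,-0.2,0,0,0.68],[8,-48,60,-0.2,0,0,0.68],[8,-48,78,-0.2,0,0,0.68],[8,-48,82,-0.2,0,0,0.68],[8,-48,82,-0.2,0,0,0.68],[8,-48,82,-0.2,0,0,0.68],[8,-48,82,-0.2,0,0,0.68],[8,-48,82,-0.2,0,0,0.68]]' 30
python3 - <<'E'
from h import *
go(.4572,.1515,.0505,-76.7)
p,d=r.grab_frame("scene");crop(p[:,:,::-1],160,110,310,260,4,"pics/c16.png")
E
```

```text
centre [ 0.4799 -0.3023] rad 0.0263
centre [ 0.4815 -0.3009] rad 0.0313
t: 18.6
eef_pos: [0.4567, 0.1592, 0.1215]
ee_rot: [[0.973, 0.232, 0.001], [0.232, -0.973, 0.005], [0.002, -0.004, -1.0]]
wrist_force: [-0.7, -0.1, 0.3]
grip_width: 0.0633
t 18.6 pos [0.4567 0.1592 0.1215] F [-0.66 -0.09  0.27] w 0.0633 yaw -76.6 -> [-1.5  7.9 71. ] [-0.24 -0.14  0.09]
```

View pics/c16.png

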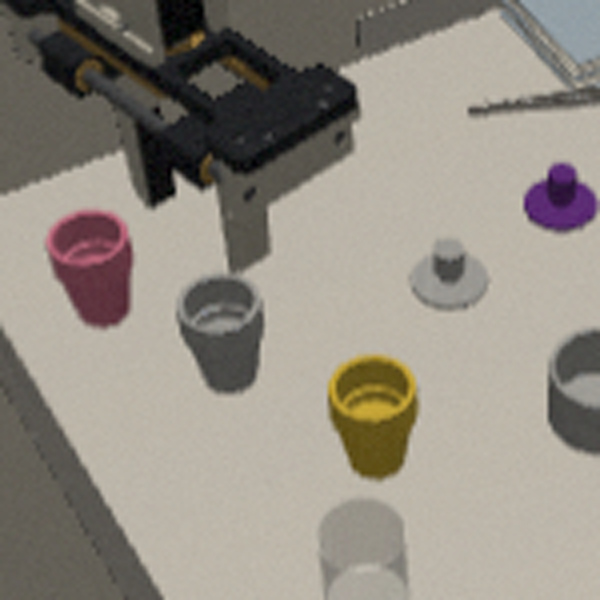

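```bash

python3 -m crank '[[-1,4,0,0,0,0,0.68],[-1.5,8,0,-0.2,-0.1,0,0.68],[-1.5,8,0,-0.2,-0.1,0,0.68],[-1.5,8,0,-0.2,-0.1,0,0.68],[-1.5,8,0,-0.2,-0.1,0,0.68],[-1.5,8,0,-0.2,-0.1,0,0.68],[-1.5,8,0,-0.2,-0.1,0,0.68],[-1.5,8,0,-0.2,-0.1,0,0.68],[-1.5,8,0,-0.2,-0.1,0,0.68],[-1.5,8,0,-0.2,-0.1,0,0.68]]' 30
python3 - <<'E'
from h import *
go(.4572,.1515,.0505,-76.7)
p,d=r.grab_frame("scene");crop(p[:,:,::-1],160,110,310,260,4,"pics/c17.png")
E
```

```text
t: 19.65
eef_pos: [0.4569, 0.1511, 0.1212]
ee_rot: [[0.973, 0.232, 0.0], [0.232, -0.973, 0.001], [0.0, -0.001, -1.0]]
wrist_force: [-0.0, -0.4, -0.1]
grip_width: 0.0633
t 19.65 pos [0.4569 0.1511 0.1212] F [-0.03 -0.42 -0.09] w 0.0633 yaw -76.6 -> [ 0.3 -0.3 70.7] [-0.04 -0.01  0.09]
```

View pics/c17.png

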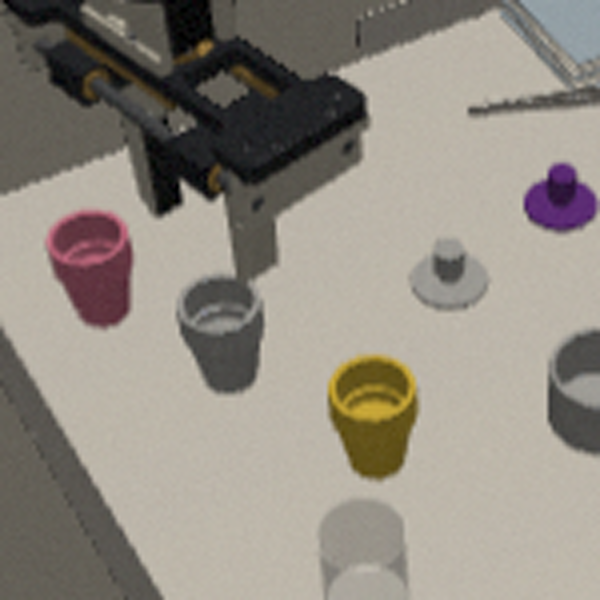

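```bash

python3 -m crank '[[0,0,20,0,0,0,0.68],[0,0,35,0,0,0,0.68],[0,0,50,0,0,0,0.68],[0,0,65,0,0,0,0.68],[0,0,70,0,0,0,0.68],[0,0,70,0,0,0,0.68],[0,0,70,0,0,0,0.2],[0,0,70,0,0,0,0.2],[0,0,70,0,0,0,0.2],[0,0,70,0,0,0,0.2]]' 30
python3 - <<'E'
from h import *
go(.48,-.3,.21,-76.7)
E
```

```text
t: 20.7
eef_pos: [0.4576, 0.1513, 0.0521]
ee_rot: [[0.973, 0.232, 0.002], [0.232, -0.973, 0.001], [0.002, -0.001, -1.0]]
wrist_force: [-0.8, 0.5, 2.6]
grip_width: 0.0455
t 20.7 pos [0.4576 0.1513 0.0521] F [-0.82  0.54  2.64] w 0.0455 yaw -76.6 -> [ -82.5  444.1 -158.4] [-0.04 -0.1   0.1 ]
```

Gripped (45.5 mm). TCP offset over the cup is about 51.5 mm.

```bash

python3 -m crank '[[0,0,-10,0,0,0,0.2],[0,0,-35,0,0,0,0.2],[0,0,-70,0,0,0,0.2],[0,0,-110,0,-0.1,0.1,0.2],[-5,20,-145,0,-0.1,0.1,0.2],[-15,65,-158,0,-0.1,0.1,0.2],[-23,110,-158,0,-0.1,0.1,0.2],[-31,155,-158,0,-0.1,0.1,0.2],[-39,200,-158,0,-0.1,0.1,0.2],[-47,245,-158,0,-0.1,0.1,0.2]]' 30
python3 - <<'E'
from h import *
go(.482,-.300,.21,-76.7)
E
```

```text
t: 21.7
eef_pos: [0.4681, -0.0999, 0.2108]
ee_rot: [[0.973, 0.23, 0.001], [0.23, -0.973, 0.0], [0.001, -0.0, -1.0]]
wrist_force: [0.5, 0.8, -0.4]
grip_width: 0.0455
t 21.7 pos [ 0.4681 -0.0999  0.2108] F [ 0.51  0.8  -0.38] w 0.0455 yaw -76.7 -> [-32.5 197.9   0.7] [-0.01 -0.05 -0.  ]
```

```bash

python3 -m crank '[[-6,40,0,0,0,0,0.2],[-13,80,0,0,0,0,0.2],[-20,120,0,0,0,0,0.2],[-26,155,0,0,0,0,0.2],[-30,180,0,0,0,0,0.2],[-32,193,0,0,0,0,0.2],[-32,198,1,0,0,0,0.2],[-32,198,1,0,0,0,0.2],[-32,198,1,0,0,0,0.2],[-32,198,1,0,0,0,0.2]]' 30
python3 - <<'E'
from h import *
go(.482,-.3,.21,-76.7)
p,d=r.grab_frame("scene");cv2.imwrite("pics/scene5.png",p[:,:,::-1])
p=cv2.imread("pics/scene5.png");crop(p,330,260,400,340,8,"pics/c18.png");crop(p,330,310,400,380,8,"pics/c19.png")
E
```

```text
t: 22.7
eef_pos: [0.4828, -0.2987, 0.2099]
ee_rot: [[0.973, 0.231, 0.001], [0.231, -0.973, 0.001], [0.001, -0.0, -1.0]]
wrist_force: [0.5, 0.2, -1.3]
grip_width: 0.0456
t 22.7 pos [ 0.4828 -0.2987  0.2099] F [ 0.5   0.22 -1.35] w 0.0456 yaw -76.6 -> [-1.   1.  -0.1] [-0.02 -0.06  0.08]
```

View pics/c18.png

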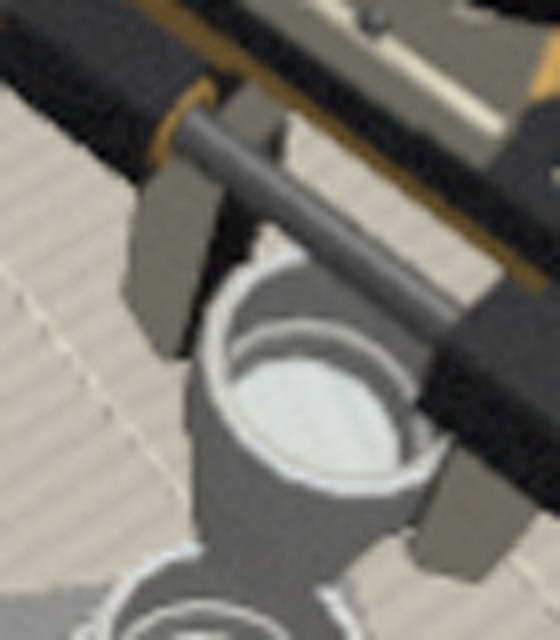

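View pics/c19.png

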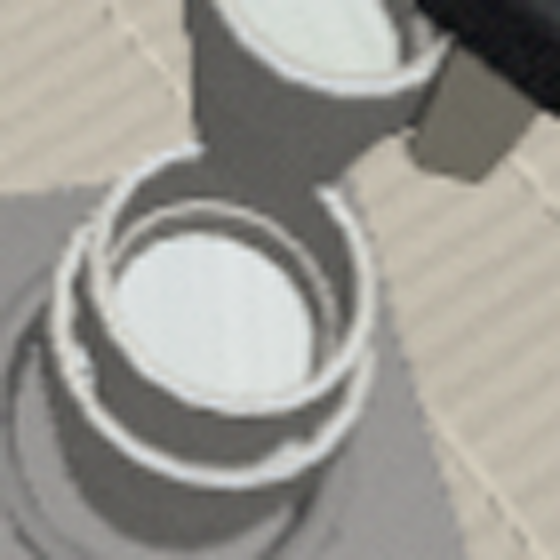

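```bash

python3 - <<'E'
from h import *
fit("scene",[(200,345),(215,300),(255,260),(295,247),(205,390),(235,437),(280,475),(345,495),(400,487),(440,455)],.2184,8,330,260)
fit("scene",[(90,245),(105,195),(145,155),(195,145),(340,190),(370,240),(375,300),(355,355),(310,395),(245,415),(175,390),(115,325)],.102,8,330,310)
E
```

```text
centre [ 0.4809 -0.3001] rad 0.0218
centre [ 0.4807 -0.3016] rad 0.0266
```

```bash

python3 -m crank '[[-1,1,12,0,0,0,0.2],[-1,1,28,0,0,0,0.2],[-1,1,42,0,0,0,0.2],[-1,1,53,0,0,0,0.2],[-1,1,62,0,0,0,0.2],[-1,1,69,0,0,0,0.2],[-1,1,74,0,0,0,0.2],[-1,1,78,0,0,0,0.2],[-1,1,80,0,0,0,0.2],[-1,1,81,0,0,0,0.2]]' 30
python3 - <<'E'
from h import *
go(.482,-.300,.1237,-76.7)
p,d=r.grab_frame("scene");crop(p[:,:,::-1],290,270,410,390,5,"pics/c20.png")
E
```

```text
t: 23.75
eef_pos: [0.4823, -0.3001, 0.129]
ee_rot: [[0.973, 0.231, 0.001], [0.231, -0.973, 0.0], [0.001, 0.0, -1.0]]
wrist_force: [0.0, 0.1, -1.0]
grip_width: 0.0453
t 23.75 pos [ 0.4823 -0.3001  0.129 ] F [ 0.05  0.14 -1.01] w 0.0453 yaw -76.6 -> [-0.2 -0.2  5.3] [ 0.   -0.08  0.08]
```

View pics/c20.png

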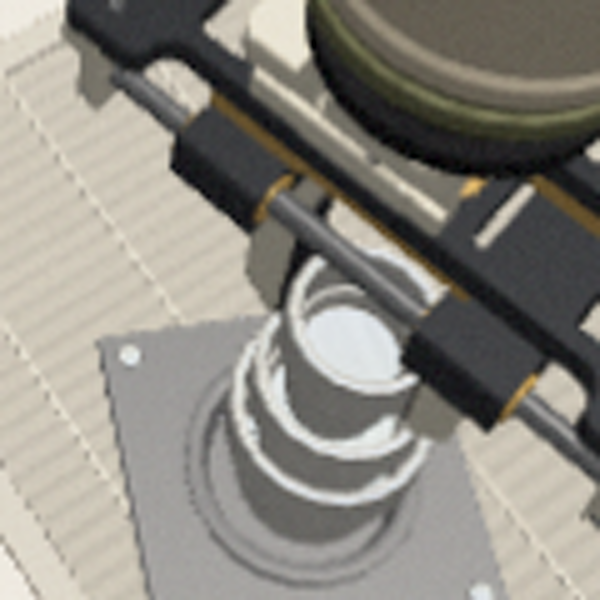

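```bash

python3 -m crank '[[0,0,2,0,0,0,0.2],[0,0,4,0,0,0,0.2],[0,0,5,0,0,0,0.2],[0,0,5,0,0,0,0.2],[0,0,5,0,0,0,0.55],[0,0,5,0,0,0,0.6],[0,0,5,0,0,0,0.65],[0,0,5,0,0,0,0.65],[0,0,-10,0,0,0,0.65],[0,0,-35,0,0,0,0.65]]' 30
python3 - <<'E'
from h import *
go(.5955,.141,.2,-76.7)
E
```

```text
t: 24.8
eef_pos: [0.481, -0.2993, 0.1631]
ee_rot: [[0.973, 0.231, -0.002], [0.231, -0.973, 0.003], [-0.001, -0.003, -1.0]]
wrist_force: [0.3, 0.5, 0.2]
grip_width: 0.0605
t 24.8 pos [ 0.481  -0.2993  0.1631] F [0.35 0.53 0.21] w 0.0605 yaw -76.6 -> [ 213.2 -401.9  -35.9] [-0.18  0.07  0.08]
```

```bash

python3 -m crank '[[0,0,-30,0,0,0,0.6],[10,-20,-36,0,0,0,0.5],[30,-58,-36,0,0,0,0.45],[52,-98,-36,0,0,0,0.45],[75,-140,-36,0,0,0,0.45],[97,-182,-36,0,0,0,0.45],[119,-224,-36,0,0,0,0.45],[141,-266,-36,0,0,0,0.45],[160,-303,-36,0,0,0,0.45],[175,-330,-36,0,0,0,0.45]]' 30
python3 - <<'E'
from h import *
go(.5955,.141,.11,-76.7)
p,d=r.grab_frame("scene");crop(p[:,:,::-1],290,270,410,390,5,"pics/c21.png")
E
```

```text
t: 25.8
eef_pos: [0.5755, 0.0649, 0.2015]
ee_rot: [[0.972, 0.233, -0.0], [0.233, -0.972, 0.003], [0.0, -0.003, -1.0]]
wrist_force: [0.1, 0.1, -0.0]
grip_width: 0.0416
t 25.8 pos [0.5755 0.0649 0.2015] F [ 0.06  0.14 -0.03] w 0.0416 yaw -76.5 -> [ 37.1 -69.   91.7] [-0.18 -0.02  0.17]
```

View pics/c21.png

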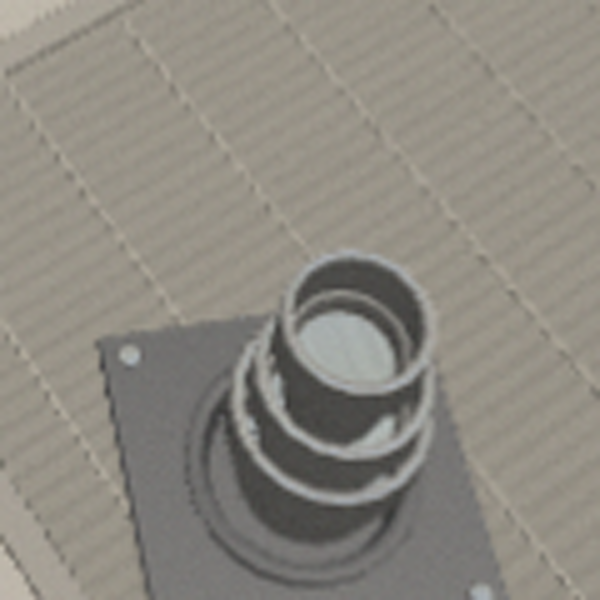

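Three cups are nested; small rim centre near (358,322) in the crop.

```bash

python3 - <<'E'
from h import *
fit("scene",[(282,315),(300,272),(350,250),(400,268),(432,310),(438,345),(415,383),(365,394),(320,375),(292,345)],.132,5,290,270)
fit("scene",[(252,350),(255,385),(275,425),(310,450),(350,460),(400,445),(430,410)],.102,5,290,270)
E
python3 -m crank '[[10,-20,10,0,0,0,0.45],[24,-45,30,0,0,0,0.45],[34,-63,60,-0.1,0,0,0.45],[37,-68,80,-0.2,0,0.1,0.45],[37,-68,90,-0.2,0,0.1,0.45],[37,-68,91,-0.2,0,0.1,0.45],[37,-68,91,-0.2,0,0.1,0.45],[37,-68,91,-0.2,0,0.1,0.45],[37,-68,91,-0.2,0,0.1,0.45],[37,-68,91,-0.2,0,0.1,0.45]]' 30
python3 - <<'E'
from h import *
go(.5955,.141,.033,-76.7)
E
```

```text
centre [ 0.4815 -0.3004] rad 0.022
centre [ 0.4795 -0.3014] rad 0.0273
t: 26.85
eef_pos: [0.5967, 0.1435, 0.112]
ee_rot: [[0.973, 0.232, 0.003], [0.232, -0.973, 0.002], [0.003, -0.002, -1.0]]
wrist_force: [0.2, -0.2, -0.3]
grip_width: 0.0416
t 26.85 pos [0.5967 0.1435 0.112 ] F [ 0.19 -0.22 -0.32] w 0.0416 yaw -76.6 -> [-2.   2.3 78.9] [-0.09 -0.17  0.14]
```

```bash

python3 -m crank '[[-1,2,10,0,-0.1,0,0.45],[-1.5,2,25,-0.1,-0.2,0.1,0.45],[-1.5,2,42,-0.1,-0.2,0.1,0.45],[-1.5,2,56,-0.1,-0.2,0.1,0.45],[-1.5,2,66,-0.1,-0.2,0.1,0.45],[-1.5,2,73,-0.1,-0.2,0.1,0.45],[-1.5,2,77,-0.1,-0.2,0.1,0.45],[-1.5,2,78,-0.1,-0.2,0.1,0.45],[-1.5,2,78,-0.1,-0.2,0.1,0.45],[-1.5,2,78,-0.1,-0.2,0.1,0.45]]' 20
python3 - <<'E'
from h import *
go(.5955,.141,.033,-76.7)
p,d=r.grab_frame("scene");crop(p[:,:,::-1],210,110,330,230,5,"pics/c22.png")
E
```

```text
t: 27.85
eef_pos: [0.5965, 0.1415, 0.0347]
ee_rot: [[0.973, 0.231, 0.001], [0.231, -0.973, -0.0], [0.001, 0.0, -1.0]]
wrist_force: [0.7, -0.8, -0.5]
grip_width: 0.0417
t 27.85 pos [0.5965 0.1415 0.0347] F [ 0.67 -0.8  -0.54] w 0.0417 yaw -76.7 -> [-1.1  0.2  1.7] [ 0.02 -0.05  0.04]
```

View pics/c22.png

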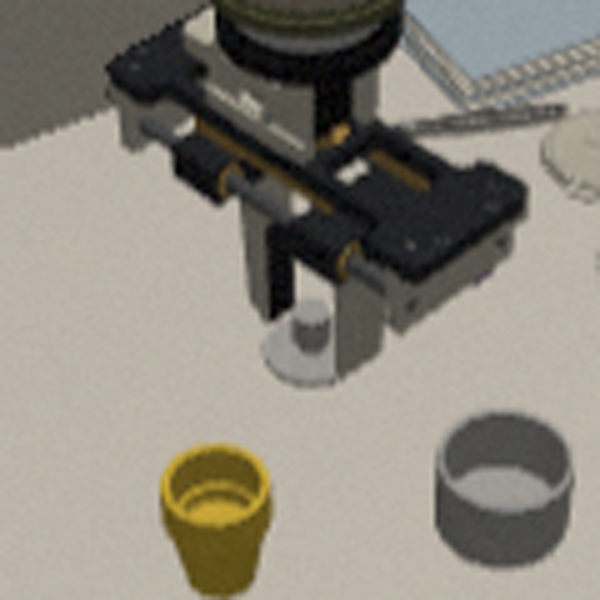

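```bash

python3 -m crank '[[-0.5,0,1,0,0,0,0.4],[-0.5,0,1.5,0,0,0,0.1],[-0.5,0,1.5,0,0,0,0.1],[-0.5,0,1.5,0,0,0,0.1],[-0.5,0,1.5,0,0,0,0.1],[-0.5,0,1.5,0,0,0,0.1],[-0.5,0,-5,0,0,0,0.1],[-0.5,0,-20,0,0,0,0.1],[-0.5,0,-35,0,0,0,0.1],[-0.5,0,-45,0,0,0,0.1]]' 20
python3 - <<'E'
from h import *
go(.5955,.141,.033,-76.7)
p,d=r.grab_frame("scene");crop(p[:,:,::-1],210,80,330,200,5,"pics/c23.png")
E
```

```text
t: 28.9
eef_pos: [0.5973, 0.1415, 0.0827]
ee_rot: [[0.973, 0.231, 0.004], [0.231, -0.973, 0.0], [0.004, 0.001, -1.0]]
wrist_force: [-0.0, 0.7, -0.4]
grip_width: 0.0173
t 28.9 pos [0.5973 0.1415 0.0827] F [-0.05  0.72 -0.37] w 0.0173 yaw -76.7 -> [-2.1  0.1 49.7] [ 0.03 -0.23  0.04]
```

View pics/c23.png

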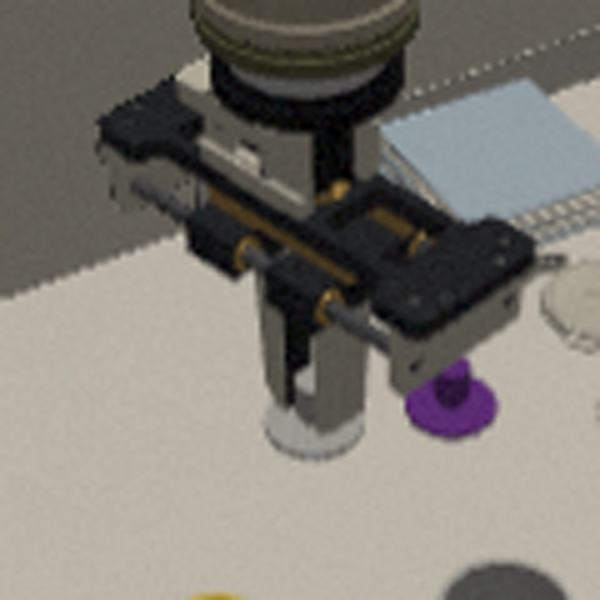

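```bash

python3 -m crank '[[0,0,-30,0,0,0,0.1],[0,0,-70,0,-0.1,0,0.1],[-3,10,-110,0,-0.2,0,0.1],[-18,40,-137,0,-0.2,0,0.1],[-38,80,-137,0,-0.2,0,0.1],[-58,120,-137,0,-0.2,0,0.1],[-80,160,-137,0,-0.2,0,0.1],[-101,200,-137,0,-0.2,0,0.1],[-122,240,-137,0,-0.2,0,0.1],[-143,280,-137,0,-0.2,0,0.1]]' 20
python3 - <<'E'
from h import *
go(.4825,-.3,.22,-76.7)
E
```

```text
t: 29.95
eef_pos: [0.5222, -0.1655, 0.2213]
ee_rot: [[0.973, 0.231, 0.004], [0.231, -0.973, -0.001], [0.004, 0.001, -1.0]]
wrist_force: [0.8, -0.6, -1.3]
grip_width: 0.0173
t 29.95 pos [ 0.5222 -0.1655  0.2213] F [ 0.82 -0.57 -1.26] w 0.0173 yaw -76.7 -> [-69.7 121.7   1.3] [ 0.08 -0.21  0.05]
```

```bash

python3 -m crank '[[-20,38,0,0,0,0,0.1],[-42,74,1,0,-0.1,0,0.1],[-58,100,1,0,-0.2,0,0.1],[-66,115,1,0,-0.2,0,0.1],[-70,121,1,0,-0.2,0,0.1],[-70,122,1,0,-0.2,0,0.1],[-70,122,1,0,-0.2,0,0.1],[-70,122,1,0,-0.2,0,0.1],[-70,122,1,0,-0.2,0,0.1],[-70,122,1,0,-0.2,0,0.1]]' 20
python3 - <<'E'
from h import *
go(.4825,-.3,.22,-76.7)
p,d=r.grab_frame("scene");cv2.imwrite("pics/scene6.png",p[:,:,::-1])
p=cv2.imread("pics/scene6.png");crop(p,330,250,420,350,6,"pics/c24.png")
E
```

```text
t: 30.95
eef_pos: [0.4827, -0.2997, 0.2203]
ee_rot: [[0.973, 0.232, 0.001], [0.232, -0.973, -0.001], [0.0, 0.001, -1.0]]
wrist_force: [0.4, 0.4, -0.2]
grip_width: 0.0174
t 30.95 pos [ 0.4827 -0.2997  0.2203] F [ 0.41  0.4  -0.16] w 0.0174 yaw -76.6 -> [-0.2  0.3  0.3] [ 0.08 -0.02  0.11]
```

View pics/c24.png

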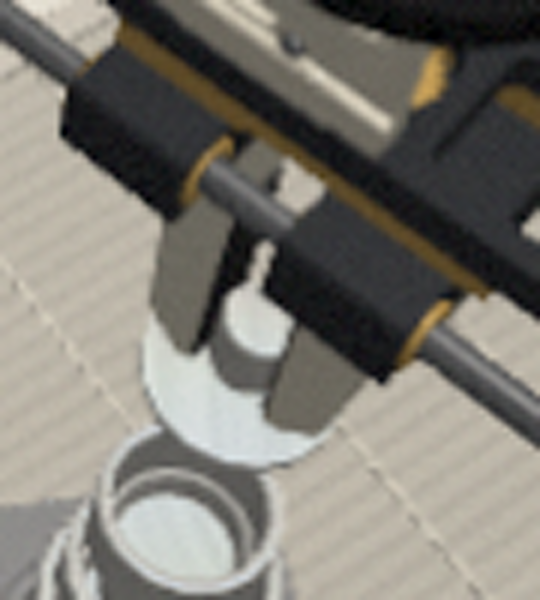

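```bash

python3 - <<'E'
from h import *
fit("scene",[(147,318),(143,350),(152,392),(175,428),(212,455),(255,468),(295,460),(330,432)],.2003,6,330,250)
fit("scene",[(86,510),(100,465),(130,432),(155,422),(270,480),(282,520),(270,560),(235,585),(190,593),(140,575),(105,545)],.132,6,330,250)
print(atz("scene",330+(262.5)/6-.5,250+(322.5)/6-.5,.2248))
E
```

```text
centre [ 0.4837 -0.2998] rad 0.023
centre [ 0.48   -0.2993] rad 0.0225
[ 0.48170484 -0.30105238  0.2248    ]
```

```bash

python3 -m crank '[[-1,0,10,0,0,0,0.1],[-2,-0.5,22,0,0,0,0.1],[-2,-0.5,33,0,0,0,0.1],[-2,-0.5,42,0,0,0,0.1],[-2,-0.5,48,0,0,0,0.1],[-2,-0.5,52,0,0,0,0.1],[-2,-0.5,54,0,0,0,0.1],[-2,-0.5,54,0,0,0,0.1],[-2,-0.5,54,0,0,0,0.1],[-2,-0.5,54,0,0,0,0.1]]' 20
python3 - <<'E'
from h import *
go(.481,-.300,.1555,-76.7)
p,d=r.grab_frame("scene");cv2.imwrite("pics/scene7.png",p[:,:,::-1])
p=cv2.imread("pics/scene7.png");crop(p,320,270,420,380,6,"pics/c25.png")
E
```

```text
t: 32.0
eef_pos: [0.4808, -0.3001, 0.1668]
ee_rot: [[0.973, 0.232, 0.001], [0.232, -0.973, -0.002], [0.001, 0.002, -1.0]]
wrist_force: [-0.1, 0.7, -1.4]
grip_width: 0.0177
t 32.0 pos [ 0.4808 -0.3001  0.1668] F [-0.11  0.67 -1.41] w 0.0177 yaw -76.6 -> [ 0.2 -0.1 11.3] [ 0.12 -0.05  0.1 ]
```

View pics/c25.png

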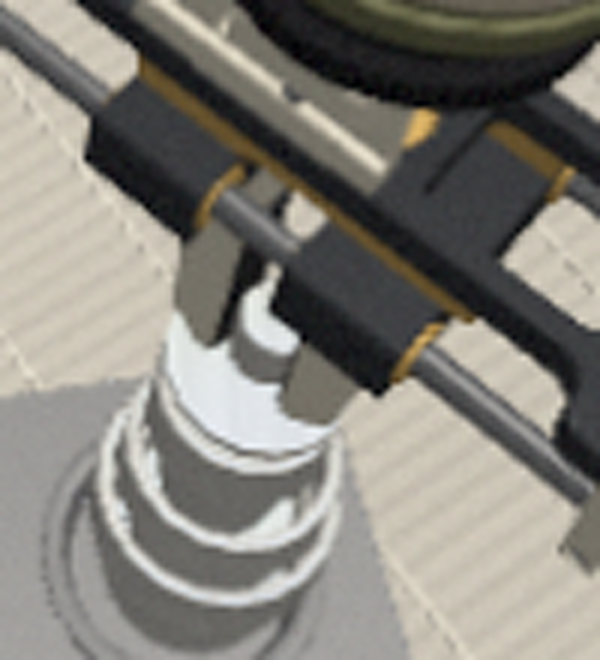

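```bash

python3 -m crank '[[0,0,2,0,0,0,0.1],[0,0,4,0,0,0,0.1],[0,0,6,0.1,0,0,0.1],[0,0,8,0.1,0,0,0.1],[0,0,9,0.1,0,0,0.1],[0,0,10,0.1,0,0,0.1],[0,0,10.5,0.1,0,0,0.1],[0,0,11,0.1,0,0,0.1],[0,0,11,0.1,0,0,0.1],[0,0,11,0.1,0,0,0.1]]' 20
python3 - <<'E'
from h import *
go(.481,-.300,.1555,-76.7)
p,d=r.grab_frame("scene");cv2.imwrite("pics/scene8.png",p[:,:,::-1])
p=cv2.imread("pics/scene8.png");crop(p,320,270,420,380,6,"pics/c26.png")
E
```

```text
t: 33.05
eef_pos: [0.4809, -0.3001, 0.1559]
ee_rot: [[0.973, 0.232, 0.001], [0.232, -0.973, -0.0], [0.001, 0.0, -1.0]]
wrist_force: [-0.4, 0.2, -1.0]
grip_width: 0.0169
t 33.05 pos [ 0.4809 -0.3001  0.1559] F [-0.42  0.18 -0.97] w 0.0169 yaw -76.6 -> [ 0.2 -0.   0.4] [ 0.02 -0.05  0.1 ]
```

View pics/c26.png

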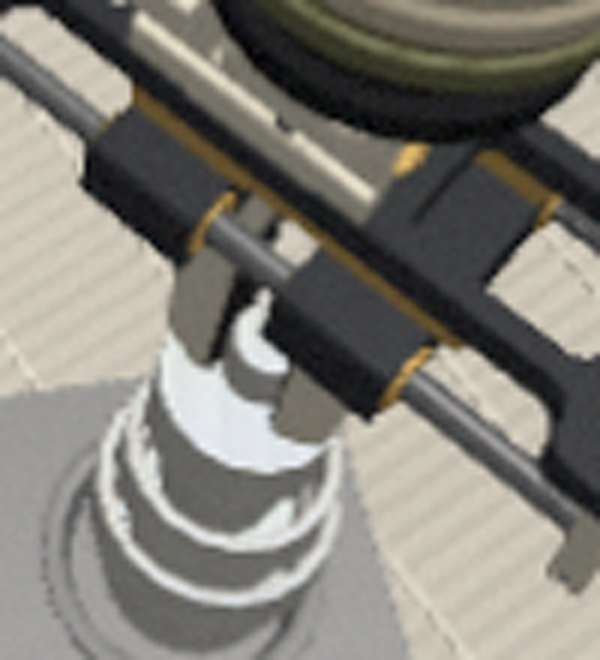

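```bash

python3 -m crank '[[0,0,0.5,0,0,0,0.1],[0,0,0.7,0,0,0,0.1],[0,0,0.7,0,0,0,0.1],[0,0,0.7,0,0,0,0.25],[0,0,0.7,0,0,0,0.35],[0,0,0.7,0,0,0,0.45],[0,0,0.7,0,0,0,0.45],[0,0,0,0,0,0,0.45],[0,0,-12,0,0,0,0.45],[0,0,-35,0,0,0,0.45]]' 20
python3 -m crank '[[0,0,-30,0,0,0,0.45],[0,0,-65,0,0,0,0.45],[0,-30,-80,0,0,0,0.45],[0,-70,-80,0,0,0,0.45],[0,-110,-80,0,0,0,0.45],[0,-150,-80,0,0,0,0.45],[0,-190,-80,0,0,0,0.45],[0,-230,-80,0,0,0,0.45],[0,-250,-80,0,0,0,0.45],[0,-250,-80,0,0,0,0.45]]' 20
python3 - <<'E'
from h import *
go(.481,-.300,.1555,-76.7)
p,d=r.grab_frame("scene");cv2.imwrite("pics/scene9.png",p[:,:,::-1])
q=cloud("scene",d)
p=cv2.imread("pics/scene9.png");crop(p,300,260,420,380,5,"pics/c27.png")
m=np.hypot(q[:,0]-.48,q[:,1]+.3)<.03
z=q[m,2];print("knob top z",np.sort(z)[-20:].round(4),"flange",np.median(z[(z>.125)&(z<.15)]))
E
```

```text
t: 34.1
eef_pos: [0.4797, -0.2993, 0.1899]
ee_rot: [[0.973, 0.232, -0.002], [0.232, -0.973, 0.002], [-0.002, -0.002, -1.0]]
wrist_force: [-0.5, -1.2, -0.2]
grip_width: 0.0418
t: 35.1
eef_pos: [0.4218, -0.0542, 0.2719]
ee_rot: [[0.972, 0.235, -0.0], [0.235, -0.972, 0.002], [0.0, -0.002, -1.0]]
wrist_force: [0.9, -1.0, 0.2]
grip_width: 0.0419
t 35.1 pos [ 0.4218 -0.0542  0.2719] F [ 0.87 -0.97  0.19] w 0.0419 yaw -76.4 -> [-2.000e-01  2.530e+02  1.158e+02] [-0.12 -0.03  0.28]
knob top z [0.1602 0.1603 0.1603 0.1605 0.1605 0.1607 0.1608 0.1608 0.1609 0.161
 0.161  0.1611 0.1611 0.1612 0.1613 0.1615 0.1615 0.1616 0.1618 0.1624] flange 0.13542113429298452
```

View pics/c27.png

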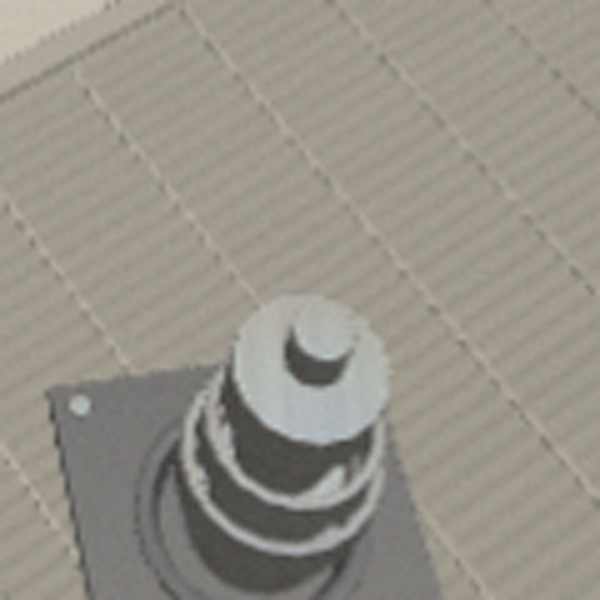

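View pics/scene9.png

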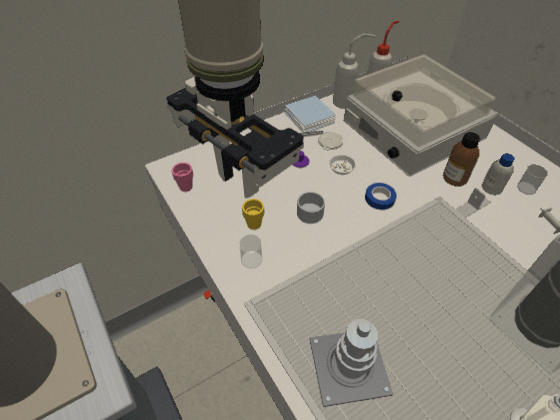

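```bash

python3 -m crank '[[0,0,0,0,0,0,0.45],[0,0,0,0,0,0,0.45],[0,0,0,0,0,0,0.45],[0,0,0,0,0,0,0.45],[0,0,0,0,0,0,0.45],[0,0,0,0,0,0,0.45],[0,0,0,0,0,0,0.45],[0,0,0,0,0,0,0.45],[0,0,0,0,0,0,0.45],[0,0,0,0,0,0,0.45]]'
python3 -c "
from bench import r
print(r.finish_job())"
```

```text
t: 36.15
eef_pos: [0.4221, -0.0555, 0.2717]
ee_rot: [[0.972, 0.234, -0.0], [0.234, -0.972, 0.001], [0.0, -0.001, -1.0]]
wrist_force: [-0.2, -1.1, -0.4]
grip_width: 0.0416
the job is handed in; nothing more can be done
None
```

The three cups are nested in the stand's ring, largest to smallest, and the steel lid is on the smallest. I handed the job in at about 36 s of the 128 s allowed; the system reports no verdict.

- **Seating:** the last depth reading put the lid's flange top at 135.4 mm, against 136 mm expected. The knob top read about 160–162 mm, against 160 mm expected, so everything looks fully home and level.
- **Centring:** the centres I measured for the stand and the three cups agree to within about 3 mm. I did not measure the lid's centre after release; in the last picture it sits centred on the smallest cup.
- **Left alone:** the pot and beaker show no visible shift in the last picture, and the arm was well clear of everything when I handed in.
- **Disagreement between measurements:** early pixel-based positions for the largest cup differed from the depth readings by up to about 6 mm in y. The jaws' position after gripping it sided with the depth readings. I corrected the x and y offsets by comparing the held part with its target in the same camera before each placing.

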